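# Lock the filter holder into the espresso machine

## Robot

A 6-joint arm with a two-finger parallel gripper is mounted at the origin on the work surface. World frame = base frame: x ahead of the robot, y to its left, z up, the work surface at z = 0. Lengths are in m, angles in degrees, forces in N, time in s.
With the tool pointing down it reaches from about 0.25 to 0.725 m from the base axis. Payload 9.7 kg.
Tool frame: the origin (TCP) lies at the centre of the arm's flange, where the gripper is bolted on; the fingertips stand 173 mm ahead of it and the grasp point (between the pads) lies bot.grip_depth ahead of it (bot.grip_depth is the distance from the TCP to the grasp point, in m); z points along the fingers, y is the direction in which the jaws open and shut (so a half turn about z gives the same grasp; the last joint's range is limited). The gripper opens to 85 mm and grips with 20 to 120 N. Pads are 22 mm wide; open, the fingers measure 114 mm over their backs; the gripper's body (76 mm by 85 mm) begins 54 mm behind the grasp point. The pads swing forward as they close: fully open they stand 13 mm farther back than shut.
Start: joints at [71.219, 4.979, 10.078, 95.1, 0, 90], TCP at [0.177, 0.521, 0.405] pointing down, gripper open.
Joint ranges: [-179.16, 179.16], [-48.56, 103.87], [-65.8, 70.77], [-126.05, 130.52], [-82.76, 87.17], [-180, 180]. Speed limits (degrees/s): [127.2, 127.2, 147.25, 180, 180, 180].

## Interface

Orientations are given as [roll, pitch, yaw] about the fixed x, y, z axes, in that order (R = Rz(yaw) Ry(pitch) Rx(roll)).
In Python, from workcell import status, viewer, bot gives the robot as it stands. The module is installed in compiled form; this text tells all that it offers.
- The arm moves only by the tool move_arm, never from a script. Its argument "commands" is a list of rows, each an object with "claw": the gripper's target within -1 to 1 (fully open at 1, half-way at 0, shut at -1); "travel": the shift along the tool's x, y, z in cm, a list of three; "turn": the turn about the tool's z in degrees. A call has 1 to 5 rows; each row shifts and turns the commanded pose from where the row before left it, along the tool's axes as they then stand; what a row does not reach is not made up. A row lasts 1/12 s, in which the tool goes at most 41.7 mm and 7.16 degrees, less where a joint would pass 70% of its speed; a pose out of reach is approached as far as the arm can. A call is refused whole if a number of a shift passes 4.17 or a number of a turn 7.16, either way. A call with a gripper value outside its range is refused whole. The fingers move at their own pace and stop on an object; "squeeze" is the grip in N (left out, the last holds). Time passes only in rows, so rows that do not move let the fingers close. It gives the time, the measured TCP pose, the force and the opening at its end, in the units of the state.
- status.get_obs(): the state, without advancing time (a new reading comes with each control period).
- viewer.camera(name): name is "scene" or "top"; returns the picture (384x512x3 uint8, blue, green, red); there is no depth.
- viewer.camera_params(name): a dict with "camera_matrix" (3x3 intrinsics, pixels), "xyz" and "rotation" of the camera in the world. Camera axes: x right, y up, looking along -z (the intrinsics and any distortion apply to the point x, -y, -z); pixel columns grow to the right and rows downward; lengths in m; the calibration is good to about 2 mm. A picture is of the moment at which its call begins. camera_params takes no time and is no camera call.
- bot.job_done(): hands the job in, once; it reports no verdict.
The state is a dict: "time": time; "q": joint angles; "qd": joint speeds; "joint_efforts": joint torques, N m; "ee_pos": TCP position; "tcp_rot": TCP orientation; "wrist_force": force on the tool from outside, world axes, zero at the start; "torque": the same for the moment, N m; "opening": finger opening in m.
Only numpy, scipy, OpenCV 4.12 (cv2) and the standard library are available. Lean on these libraries where they do the work, as an engineer would, in place of code of your own. Each camera call takes 0.05 s, during which the arm holds its last target.

## Task

Lock the filter holder into the espresso machine: pick it up by its handle, offer it up from below into the group with the handle about 50 degrees to the left of straight out (as you stand facing the machine), press it up lightly against the gasket and twist the handle to the right until the lugs come firmly up against their stops. Feel for the stops, do not force the handle beyond them, leave everything else on the counter where it is, and let go.

Things in the scene. Friction and masses are not known exactly. Their poses are not given: they have to be found in the camera images.
- grip (a point): Where to grasp the filter holder: middle of its level black handle, half-way up, 130 mm from the holder's axis, 30 mm above its underside. Handle: flat-sided bar 112 mm long, 24 wide, 22 high, from 75 to 187 mm off the axis. Axes: z up, handle points along -x. Holder about 0.32 kg, nearly all at the basket end; it starts upright on the counter.
- rim (a point): Centre of the filter holder's open top rim, on its axis, 58 mm above its underside; 28 mm above grip and 130 mm from it along +x; same axes. The steel neck below the rim is 54 mm across, the collar (18 to 36 mm above the underside) 66 mm. A steel filter disc lies inside.
- lug (a point): Top middle of one of the holder's three lugs, the one opposite the handle, 10 mm below the rim, 35 mm from the axis along +x; the others are 120 degrees to either side. Each lug sticks out of the neck to 35 mm from the axis, is 11 mm wide and 4 mm high.
- group: Group of the espresso machine: steel bell open downwards, 86 mm across, 74 inside, fixed. Origin on its upright axis at the lower lip, 165 mm above the counter. z up; -x points straight out of the machine's front, +y to the left of one facing the machine. The rim meets the gasket 16.5 mm above the lip; locked it is 19 mm above, and the grip point 9 mm below the lip.
- gap (a point): Middle of one of the three gaps between the ledges in the bell, 33 mm from the axis; axes as group. Ledges reach in to 30 mm from the axis, gaps are 36 degrees wide. Lugs pass up only when the handle points 50 degrees left of straight out, i.e. at 130 degrees in the group's frame (from +x towards +y), within 6 degrees; this gap then takes the lug opposite the handle.
- ledge (a point): Middle of the ledge next to that gap, at its upper face 5 mm above the lip; axes as group. Turning the handle right (counter-clockwise from above, 130 towards 180 degrees) draws the lugs up a sloping lead-in during the first 30 degrees, raising the holder 2.5 mm against the gasket, then along the level ledge to the stops.
- gasket: Spring-backed rubber ring inside the bell, 58 mm across; origin at the centre of its lower face. It gives way upwards by up to 4.5 mm, starting at 4.5 N and growing by 3 N per mm, and so presses the lugs on the ledges and holds the holder up when let go. Over 40 N damages it.
- stops: Seat of the three solid stops on the ledges, on the group's axis 23 mm above the lip. Where the stops stand varies with wear and is not shown by this pose: the lugs meet them 40 to 65 degrees after entry. Turning takes up to 0.5 N m about the axis; at the stop that climbs at once. Home is 8 N on the stops (0.3 N m more); 90 N on them (3 N m, 23 N at the grip point) damages them.
- machine: The espresso machine, fixed; origin on the counter under the group's axis, axes as group. Drip tray 210 mm wide, 38 mm high, from 75 mm in front of the axis back to the housing. Housing 250 mm wide, 350 mm high with its cup rail, begins 95 mm behind the axis. Above the bell a steel cylinder 76 mm across rises to 72 mm above the lip.
- canister: Green plastic flip-top canister, 74 mm across, 105 mm high; origin under its centre. Leave it alone.
- filter_cup: Grey plastic coarse filter cup, 70 mm across the rim, 50 mm high; origin under its centre. Leave it alone.
- brush: Blue hard silicone brush lying on its bristles, 173 mm long along its x, 30 mm wide, 20 mm high; origin on the counter under it, 62 mm from the head's end. Leave it alone.
- plate: Empty white porcelain plate, 180 mm across, 18 mm high; origin under its centre. Leave it alone.
Not all that is in view belongs to the job. Of the things that look like the part that bears grip, the larger one is meant.

How it is judged:
By the outcome, as a careful person would: the job done as asked, in the order asked, and still so for the second after the job is handed in, with the robot touching nothing.
It also fails if it takes over 61 s, if anything falls off the work surface, if the arm or the gripper's body presses on something with over 40 N, if the wrist force passes 120 N, or if a joint passes its speed limit or range.

## Working session

There is one attempt and no reset: what is moved stays moved. The work goes in short steps, Python scripts to look and compute and a tool call to move; the robot and the scene stay as the last step left them, time stands still between calls to the robot, and variables do not carry over. Pictures are saved under pics/ and viewed, and the job is handed in when it is done.

Besides the shell and the picture viewer there is one more tool, called after "Emit:" in YAML: its name, and indented under it one key for each argument. move_arm: Moves the arm, as the interface text tells. Its arguments: {"type":"object","properties":{"commands":{"type":"array"},"squeeze":{"type":"number"}},"required":["commands"]}

```bash
mkdir -p pics; python3 - <<'E'
from workcell import status, viewer, bot
import cv2
o=status.get_obs()
print(o, bot.grip_depth)
for n in("scene","top"):
    cv2.imwrite(f"pics/{n}0.png",viewer.camera(n)); print(n,viewer.camera_params(n))
E
```

```text
{'time': 0.0, 'q': array([7.12188799e+01, 5.01063172e+00, 1.00355198e+01, 9.50994846e+01,
       1.08505576e-03, 9.00007806e+01]), 'qd': array([-0.04885721,  0.01047962,  0.0428073 , -0.0399676 , -0.0422117 ,
       -0.13803014]), 'joint_efforts': array([-1.69666869e-04, -5.20388567e+01,  4.64805114e+01,  1.63569627e-02,
        1.37831626e-05,  6.21069532e-06]), 'ee_pos': array([0.17707345, 0.52071879, 0.40399696]), 'tcp_rot': array([-1.79925403e+02, -1.08403854e-03,  1.61218098e+02]), 'wrist_force': array([ 0.67502193, -0.03181067, -0.61221672]), 'torque': array([ 0.00152695, -0.01989797,  0.04003192]), 'opening': 0.08551238363085936} 0.1547
scene {'camera_matrix': array([[444.30068634,   0.        , 252.76494583],
       [  0.        , 444.30068634, 190.20882314],
       [  0.        ,   0.        ,   1.        ]]), 'xyz': array([0.9647332 , 0.43937718, 0.97567251]), 'rotation': array([ 38.84890744,   0.28033352, 144.05272827])}
top {'camera_matrix': array([[399.76351477,   0.        , 253.75221748],
       [  0.        , 399.76351477, 188.65928937],
       [  0.        ,   0.        ,   1.        ]]), 'xyz': array([ 0.45550918, -0.06595322,  1.13002564]), 'rotation': array([  8.93535976,  -0.56501891, -89.72212526])}
```

View pics/scene0.png

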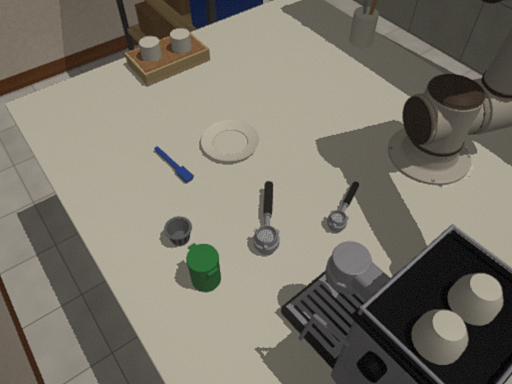

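View pics/top0.png

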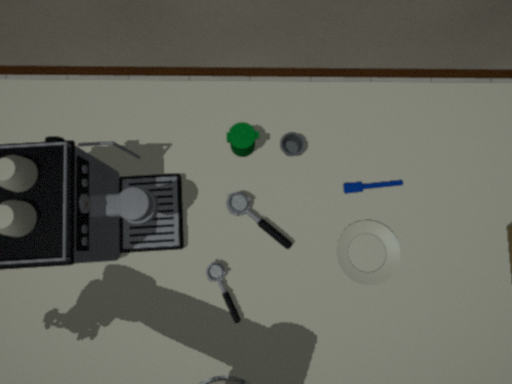

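```bash
cat > h.py <<'E'
import numpy as np, cv2
from scipy.spatial.transform import Rotation as Ro
from workcell import status, viewer, bot
P={n:viewer.camera_params(n) for n in("scene","top")}
def proj(n,X):
    p=P[n];R=Ro.from_euler('xyz',p['rotation'],degrees=True).as_matrix()
    c=(np.atleast_2d(X)-p['xyz'])@R; c=c*[1,-1,-1]
    u=c@np.asarray(p['camera_matrix']).T
    return u[:,:2]/u[:,2:]
def ray(n,uv):
    p=P[n];R=Ro.from_euler('xyz',p['rotation'],degrees=True).as_matrix()
    d=np.linalg.inv(p['camera_matrix'])@[uv[0],uv[1],1]
    d=R@(d*[1,-1,-1]); return p['xyz'],d
def atz(n,uv,z):
    o,d=ray(n,uv); return o+d*(z-o[2])/d[2]
def crop(img,x0,y0,w,h,s,fn,pts=()):
    c=cv2.resize(img[y0:y0+h,x0:x0+w],None,fx=s,fy=s,interpolation=cv2.INTER_CUBIC)
    for set_,col in pts:
        for u,v in set_:
            cv2.circle(c,(int(round((u-x0+.5)*s-.5)),int(round((v-y0+.5)*s-.5))),1,col,-1)
    cv2.imwrite(fn,c)
def circ(c,r,z,n=60):
    t=np.linspace(0,2*np.pi,n,endpoint=False)
    return np.c_[c[0]+r*np.cos(t),c[1]+r*np.sin(t),np.full(n,z)]
E
python3 - <<'E'
from h import *
a=cv2.imread('pics/top0.png');b=cv2.imread('pics/scene0.png')
crop(a,90,160,220,170,3.6,'pics/topc.png')
crop(b,230,170,170,170,3.5,'pics/scc.png')
for n,uv,z in(('top',(239,203),.058),('top',(275,233),.03),('scene',(266,239),.058),('scene',(268,198),.03),('top',(140,205),.237),('scene',(352,256),.237)): print(n,uv,atz(n,uv,z))
E
```

```text
top (239, 203) [ 0.58469098 -0.03608746  0.058     ]
top (275, 233) [ 0.50594195 -0.13476477  0.03      ]
scene (266, 239) [ 0.59803833 -0.01903666  0.058     ]
scene (268, 198) [ 0.50402895 -0.1339123   0.03      ]
top (140, 205) [0.55727092 0.18063025 0.237     ]
scene (352, 256) [0.56026619 0.19745677 0.237     ]
```

View pics/topc.png

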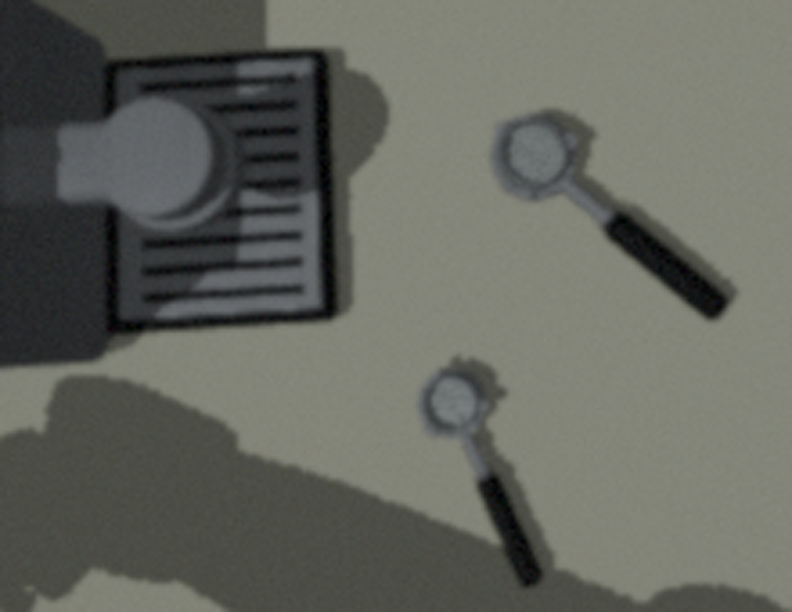

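View pics/scc.png

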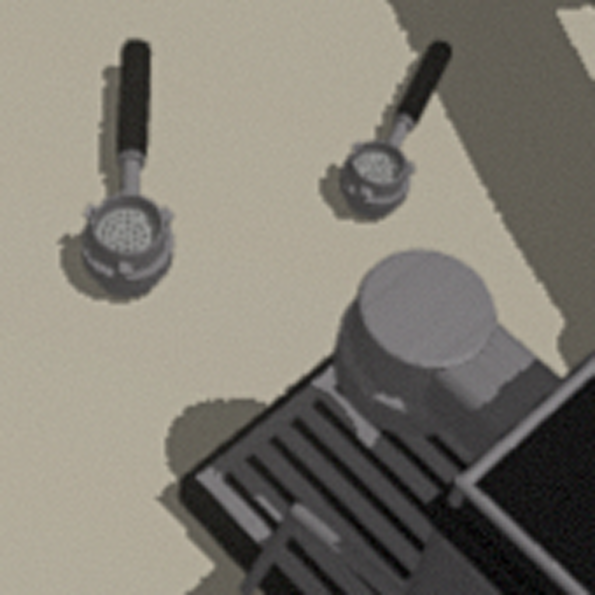

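```bash
cat > fit1.py <<'E'
from h import *
G=np.array([.557,.195]); 
for n,uv in(('top',(134.2,203)),('scene',(352.2,257.9))): print(n,atz(n,uv,.237))
for n,uv in(('top',(238.2,202.2)),('scene',(265.6,236.3))): print(n,atz(n,uv,.058))
# handle centroids
for n,fn,box in(('top','pics/top0.png',(250,215,300,255)),('scene','pics/scene0.png',(255,178,280,218))):
    im=cv2.imread(fn); x0,y0,x1,y1=box
    s=im[y0:y1,x0:x1].max(2)<50
    m,l,st,c=cv2.connectedComponentsWithStats(s.astype(np.uint8))
    k=1+np.argmax(st[1:,4]); 
    ys,xs=np.nonzero(l==k); print(n,st[k],c[k]+[x0,y0])
    g=atz(n,c[k]+[x0,y0],.036)
    r=cv2.fitLine(np.c_[xs,ys].astype(np.float32),cv2.DIST_L2,0,.01,.01).ravel()
    a=atz(n,c[k]+[x0,y0]+r[:2]*10,.036); d=a-g
    print(g, np.degrees(np.arctan2(d[1],d[0])),'len px',np.ptp((np.c_[xs,ys])@r[:2]))
E
python3 fit1.py
```

```text
top [0.56170229 0.19381888 0.237     ]
scene [0.56285764 0.20069003 0.237     ]
top [ 0.58685155 -0.03390575  0.058     ]
scene [ 0.5941355 -0.025838   0.058    ]
top [  8   4  34  29 306] [274.71895425 233.1372549 ]
[ 0.50529078 -0.13362212  0.036     ] -129.11138412424438 len px 39.18872410058975
scene [  9   4   8  31 220] [267.78636364 197.55      ]
[ 0.50649131 -0.13182922  0.036     ] -128.8388845484841 len px 30.20198082178831
```

```bash
cat > ov.py <<'E'
from h import *
import sys
gx,gy=float(sys.argv[1]),float(sys.argv[2]); hx,hy,ha=map(float,sys.argv[3:6])
t=np.radians(ha)
def ov(n):
    G=(gx,gy)
    A=np.vstack([proj(n,circ(G,.038,.237,90))]); B=proj(n,circ(G,.043,.165,90))
    ax=np.array([hx-.13*np.cos(t),hy-.13*np.sin(t)])
    C=np.vstack([proj(n,circ(ax,.027,.058)),proj(n,circ(ax,.033,.018))])
    u=np.array([np.cos(t),np.sin(t)]);v=np.array([-u[1],u[0]])
    Hd=[]
    for s in np.linspace(.075,.187,40):
        for w in(-.012,.012): Hd.append([*(ax+s*u+w*v),.041])
    L=[[*(ax+.035*np.array([np.cos(t+k),np.sin(t+k)])),.048] for k in (np.pi,np.pi/3,-np.pi/3)]
    return [(A,(0,0,255)),(B,(0,255,255)),(C,(0,0,255)),(proj(n,Hd),(0,255,0)),(proj(n,L),(255,0,255))]
crop(cv2.imread('pics/top0.png'),90,160,220,100,3.6,'pics/o_top.png',ov('top'))
crop(cv2.imread('pics/scene0.png'),230,170,170,130,4,'pics/o_sc.png',ov('scene'))
E
python3 ov.py .562 .196 .506 -.133 -129
```

```text
(no output)
```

View pics/o_top.png

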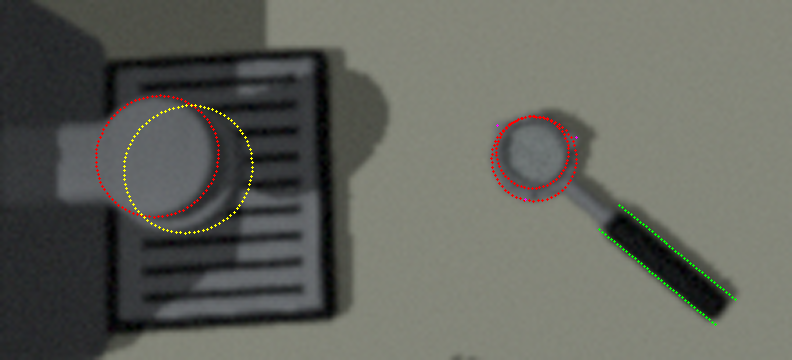

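View pics/o_sc.png

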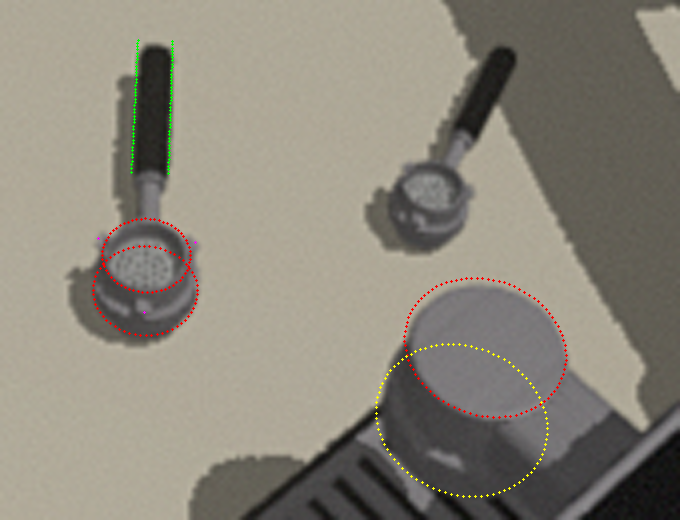

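```bash
cat > fit2.py <<'E'
from h import *
from scipy.optimize import minimize
from scipy.ndimage import map_coordinates, gaussian_filter
def hbox(x,y,a,z=.030):
    t=np.radians(a);u=np.array([np.cos(t),np.sin(t)]);v=np.array([-u[1],u[0]])
    return np.array([[*(np.array([x,y])+s*u+w*v),z+h] for s in(-.055,.057) for w in(-.012,.012) for h in(-.011,.011)])
S=8
def rend(n,x,y,a,box,z=.03):
    x0,y0,x1,y1=box
    hull=cv2.convexHull((((proj(n,hbox(x,y,a,z))-[x0,y0]+.5)*S-.5)*16).round().astype(np.int32))
    m=np.zeros(((y1-y0)*S,(x1-x0)*S),np.uint8); cv2.fillConvexPoly(m,hull,255,shift=4)
    m=cv2.resize(m,(x1-x0,y1-y0),interpolation=cv2.INTER_AREA)/255.
    return gaussian_filter(m,.6)
def fit_handle(n,im,box,p0,z=.03):
    x0,y0,x1,y1=box; g=im[y0:y1,x0:x1].max(2).astype(float)
    bg=np.median(g); T=np.clip((bg-g)/(bg-25),0,1)
    w=np.where((T>.15)&(T<.5),.3,1)  # shadows less
    f=lambda p:(w*(rend(n,p[0]/100,p[1]/100,p[2],box,z)-T)**2).mean()
    r=minimize(f,[p0[0]*100,p0[1]*100,p0[2]],method='Nelder-Mead',options=dict(initial_simplex=np.array([[0,0,0],[.4,0,0],[0,.4,0],[0,0,3]])+[p0[0]*100,p0[1]*100,p0[2]],xatol=1e-3,fatol=1e-7))
    return r.x*[.01,.01,1],r.fun
def fit_circ(n,im,c0,r,z,sign,tr=(0,360),free=False):
    g=gaussian_filter(im.mean(2),.8); t=np.radians(np.arange(tr[0],tr[1],3))
    def f(p):
        c=p[:2]/100; rr=r*(p[2] if free else 1)
        a=[proj(n,np.c_[c[0]+q*np.cos(t),c[1]+q*np.sin(t),np.full(len(t),z)]) for q in(rr-.0015,rr+.0015)]
        i=[map_coordinates(g,[b[:,1],b[:,0]],order=1) for b in a]
        return -np.mean(np.abs(i[0]-i[1])) if sign==0 else -np.mean(sign*(i[0]-i[1]))
    best=None
    for dx in(-.4,0,.4):
        for dy in(-.4,0,.4):
            q=minimize(f,[c0[0]*100+dx,c0[1]*100+dy]+([1.] if free else []),method='Nelder-Mead')
            if best is None or q.fun<best.fun: best=q
    return best.x/([100,100,1] if free else 100),best.fun
if __name__=='__main__':
    a=cv2.imread('pics/top0.png');b=cv2.imread('pics/scene0.png')
    print(fit_handle('top',a,(252,212,300,256),(.506,-.133,-129)))
    print(fit_handle('scene',b,(256,176,282,220),(.506,-.133,-129)))
    for fr in(False,True):
        print('circ top',fit_circ('top',a,(.562,.195),.038,.237,0,free=fr))
        print('circ sc',fit_circ('scene',b,(.562,.197),.038,.237,0,free=fr))
E
python3 fit2.py
```

```text
(array([   0.50789188,   -0.13238048, -129.29695648]), np.float64(0.008241023409532077))
(array([ 5.09066350e-01, -1.29903629e-01, -1.30005801e+02]), np.float64(0.020045899896517512))
circ top (array([0.5617621, 0.2004144]), np.float64(-16.05109981833673))
circ sc (array([0.56255037, 0.19853022]), np.float64(-18.94215926227589))
circ top (array([0.56184079, 0.19978961, 0.97301947]), np.float64(-16.728172507989033))
circ sc (array([0.56277915, 0.1983615 , 0.96904652]), np.float64(-21.33183910302243))
```

```bash
cat > plan.py <<'E'
from h import *
import sys,json
# plan.py x y z yaw nrows [turn dir shortest]
def plan(cur,tgt,n):
    p=np.array(cur[:3]);yaw=cur[3]; rows=[]
    dy=(tgt[3]-yaw+180)%360-180
    for k in range(n):
        want=p+(np.array(tgt[:3])-p)/(n-k); R=Ro.from_euler('xyz',[180,0,yaw],degrees=True).as_matrix()
        tr=np.round(R.T@(want-p)*100,2); tn=round(-dy/n,2)
        rows.append((tr.tolist(),tn)); p=p+R@tr/100; yaw-=tn
    return rows,p,yaw
if __name__=='__main__':
    o=status.get_obs(); t=list(map(float,sys.argv[1:5])); n=int(sys.argv[5])
    c=[*o['ee_pos'],o['tcp_rot'][2]]
    if len(sys.argv)>6: c=list(map(float,sys.argv[6:10]))
    r,p,y=plan(c,t,n)
    for q in r: print(q)
    print(o['time'],o['ee_pos'].round(4),o['tcp_rot'].round(2),o['q'].round(1),'end',p.round(4),round(y,2))
E
python3 plan.py .508 -.132 .36 -129.5 20 .177 .521 .405 161.22
```

```text
([-2.62, -2.56, 0.22], -3.46)
([-2.46, -2.71, 0.23], -3.46)
([-2.29, -2.86, 0.23], -3.46)
([-2.11, -2.99, 0.22], -3.46)
([-1.93, -3.11, 0.22], -3.46)
([-1.74, -3.22, 0.23], -3.46)
([-1.54, -3.32, 0.23], -3.46)
([-1.34, -3.41, 0.22], -3.46)
([-1.13, -3.48, 0.22], -3.46)
([-0.92, -3.54, 0.23], -3.46)
([-0.7, -3.59, 0.23], -3.46)
([-0.48, -3.63, 0.22], -3.46)
([-0.27, -3.65, 0.22], -3.46)
([-0.04, -3.66, 0.23], -3.46)
([0.18, -3.66, 0.23], -3.46)
([0.4, -3.64, 0.22], -3.46)
([0.61, -3.61, 0.22], -3.46)
([0.83, -3.56, 0.23], -3.46)
([1.05, -3.51, 0.23], -3.46)
([1.25, -3.44, 0.22], -3.46)
0.1 [0.1771 0.5207 0.4041] [-179.93   -0.    161.22] [71.2  5.  10.  95.1  0.  90. ] end [ 0.5081 -0.132   0.36  ] 230.42
```

Emit:
move_arm:
  commands:
    - {"claw": 1, "travel": [-2.62, -2.56, 0.22], "turn": -3.46}
    - {"claw": 1, "travel": [-2.46, -2.71, 0.23], "turn": -3.46}
    - {"claw": 1, "travel": [-2.29, -2.86, 0.23], "turn": -3.46}
    - {"claw": 1, "travel": [-2.11, -2.99, 0.22], "turn": -3.46}
    - {"claw": 1, "travel": [-1.93, -3.11, 0.22], "turn": -3.46}
  squeeze: 100

```text
time: 0.52
ee_pos: [0.26, 0.3559, 0.393]
tcp_rot: [-180.0, -0.0, 178.7]
wrist_force: [0.3, 0.5, 0.7]
opening: 0.0854
```

```bash
python3 plan.py .508 -.132 .36 -129.5 15|tail -1
```

```text
0.5167 [0.26   0.3559 0.393 ] [-1.7997e+02 -2.0000e-02  1.7873e+02] [ 53.8 -10.1  -5.8  94.4  -0.   55.1] end [ 0.508  -0.1321  0.36  ] 230.48
```

Emit:
move_arm:
  commands:
    - {"claw": 1, "travel": [-1.74, -3.22, 0.23], "turn": -3.46}
    - {"claw": 1, "travel": [-1.54, -3.32, 0.23], "turn": -3.46}
    - {"claw": 1, "travel": [-1.34, -3.41, 0.22], "turn": -3.46}
    - {"claw": 1, "travel": [-1.13, -3.48, 0.22], "turn": -3.46}
    - {"claw": 1, "travel": [-0.92, -3.54, 0.23], "turn": -3.46}

```text
time: 0.93
ee_pos: [0.3428, 0.1925, 0.382]
tcp_rot: [180.0, 0.0, -164.0]
wrist_force: [1.8, 0.4, -0.4]
opening: 0.0853
```

Emit:
move_arm:
  commands:
    - {"claw": 1, "travel": [-0.7, -3.59, 0.23], "turn": -3.46}
    - {"claw": 1, "travel": [-0.48, -3.63, 0.22], "turn": -3.46}
    - {"claw": 1, "travel": [-0.27, -3.65, 0.22], "turn": -3.46}
    - {"claw": 1, "travel": [-0.04, -3.66, 0.23], "turn": -3.46}
    - {"claw": 1, "travel": [0.18, -3.66, 0.23], "turn": -3.46}

```text
time: 1.35
ee_pos: [0.4255, 0.029, 0.3707]
tcp_rot: [180.0, 0.0, -146.7]
wrist_force: [1.8, 0.4, 0.6]
opening: 0.0852
```

Emit:
move_arm:
  commands:
    - {"claw": 1, "travel": [0.4, -3.64, 0.22], "turn": -3.46}
    - {"claw": 1, "travel": [0.61, -3.61, 0.22], "turn": -3.46}
    - {"claw": 1, "travel": [0.83, -3.56, 0.23], "turn": -3.46}
    - {"claw": 1, "travel": [1.05, -3.51, 0.23], "turn": -3.46}
    - {"claw": 1, "travel": [1.25, -3.44, 0.22], "turn": -3.46}

```text
time: 1.77
ee_pos: [0.5085, -0.1343, 0.3592]
tcp_rot: [180.0, -0.0, -129.4]
wrist_force: [0.1, 0.7, 0.3]
opening: 0.0858
```

```bash
python3 plan.py .508 -.132 .186 -129.5 6
```

```text
([-0.02, 0.03, 2.89], np.float64(0.01))
([-0.02, 0.03, 2.89], np.float64(0.01))
([-0.03, 0.03, 2.89], np.float64(0.01))
([-0.02, 0.03, 2.88], np.float64(0.01))
([-0.03, 0.03, 2.89], np.float64(0.01))
([-0.02, 0.03, 2.88], np.float64(0.01))
1.7667 [ 0.5085 -0.1343  0.3592] [ 1.7998e+02 -1.0000e-02 -1.2943e+02] [-14.8   1.    0.9  89.9   0.  -65.4] end [ 0.508 -0.132  0.186] -129.49
```

Emit:
move_arm:
  commands:
    - {"claw": 1, "travel": [0, 0, 3.0], "turn": 0}
    - {"claw": 1, "travel": [0, 0, 3.5], "turn": 0}
    - {"claw": 1, "travel": [0, 0, 3.5], "turn": 0}
    - {"claw": 1, "travel": [0, 0, 1.0], "turn": 0}
    - {"claw": 1, "travel": [0, 0, 0], "turn": 0}

```text
time: 2.18
ee_pos: [0.5071, -0.132, 0.2467]
tcp_rot: [179.7, -0.1, -129.6]
wrist_force: [-1.2, 0.7, -0.0]
opening: 0.0852
```

```bash
python3 - <<'E'
from h import *
b=viewer.camera('scene'); a=viewer.camera('top')
cv2.imwrite('pics/s1.png',b);cv2.imwrite('pics/t1.png',a)
crop(a,220,170,110,110,5,'pics/t1c.png'); crop(b,200,140,130,120,5,'pics/s1c.png')
o=status.get_obs();print(o['ee_pos'],o['tcp_rot'],o['wrist_force'])
E
```

```text
[ 0.50835084 -0.13221471  0.25110951] [-1.79955152e+02  2.06024541e-02 -1.29569451e+02] [ 0.75293344 -0.10535497  0.14723741]
```

View pics/s1c.png

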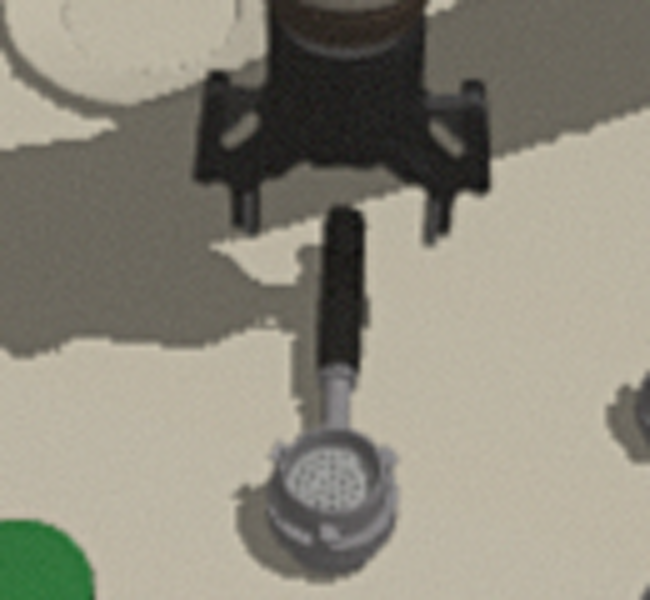

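View pics/t1c.png

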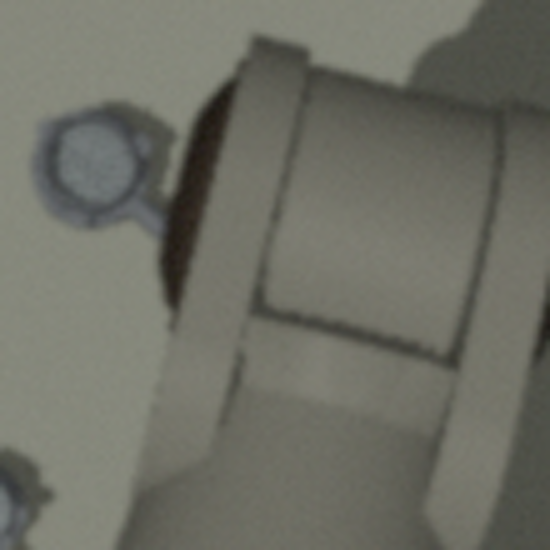

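Emit:
move_arm:
  commands:
    - {"claw": 1, "travel": [0, 0, 2.2], "turn": 0}
    - {"claw": 1, "travel": [0, 0, 2.2], "turn": 0}
    - {"claw": 1, "travel": [0, 0, 2.0], "turn": 0}
    - {"claw": 1, "travel": [0, 0, 0], "turn": 0}
    - {"claw": 0, "travel": [0, 0, 0], "turn": 0}

```text
time: 2.7
ee_pos: [0.5086, -0.1322, 0.1874]
tcp_rot: [-179.9, 0.0, -129.6]
wrist_force: [-0.0, 0.2, 0.8]
opening: 0.0752
```

```bash
python3 - <<'E'
from h import *
b=viewer.camera('scene')
cv2.imwrite('pics/s2.png',b)
crop(b,200,140,130,120,5,'pics/s2c.png')
o=status.get_obs();print(o['ee_pos'],o['tcp_rot'],o['wrist_force'],o['opening'])
E
```

```text
[ 0.50891445 -0.13238984  0.18817591] [-1.79857336e+02  6.54402985e-02 -1.29570914e+02] [0.24442219 0.16497508 0.82842364] 0.068737115799078
```

View pics/s2c.png

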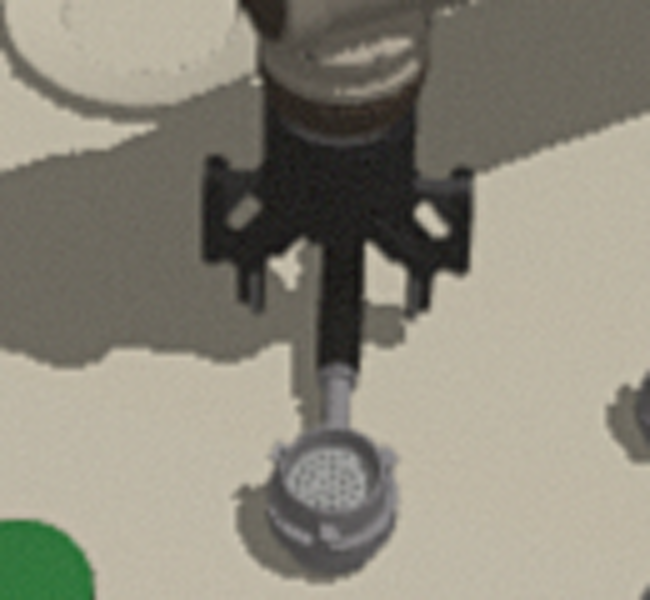

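Emit:
move_arm:
  commands:
    - {"claw": 0, "travel": [0, 0, 0.3], "turn": 0}
    - {"claw": -0.5, "travel": [0, 0, 0], "turn": 0}
    - {"claw": -1, "travel": [0, 0, 0], "turn": 0}
    - {"claw": -1, "travel": [0, 0, 0], "turn": 0}
    - {"claw": -1, "travel": [0, 0, 0], "turn": 0}
  squeeze: 110

```text
time: 3.17
ee_pos: [0.5084, -0.1324, 0.1834]
tcp_rot: [-179.9, 0.0, -129.6]
wrist_force: [0.2, -0.4, 3.0]
opening: 0.0224
```

Emit:
move_arm:
  commands:
    - {"claw": -1, "travel": [0, 0, 0], "turn": 0}
    - {"claw": -1, "travel": [0, 0, 0], "turn": 0}
    - {"claw": -1, "travel": [0, 0, 0], "turn": 0}
    - {"claw": -1, "travel": [0, 0, 0], "turn": 0}
    - {"claw": -1, "travel": [0, 0, 0], "turn": 0}

```text
time: 3.58
ee_pos: [0.5083, -0.1324, 0.183]
tcp_rot: [-180.0, 0.0, -129.6]
wrist_force: [0.2, -1.3, 4.2]
opening: 0.0227
```

Emit:
move_arm:
  commands:
    - {"claw": -1, "travel": [0, 0, -0.5], "turn": 0}
    - {"claw": -1, "travel": [0, 0, -1.5], "turn": 0}
    - {"claw": -1, "travel": [0, 0, -1.5], "turn": 0}
    - {"claw": -1, "travel": [0, 0, -1.0], "turn": 0}
    - {"claw": -1, "travel": [0, 0, 0], "turn": 0}

```text
time: 4.0
ee_pos: [0.5084, -0.1323, 0.2293]
tcp_rot: [-179.9, 0.0, -129.6]
wrist_force: [-0.3, -0.9, -3.0]
opening: 0.0224
```

```bash
python3 - <<'E'
from h import *
b=viewer.camera('scene')
cv2.imwrite('pics/s3.png',b)
crop(b,200,140,130,120,5,'pics/s3c.png')
o=status.get_obs();print(o['ee_pos'],o['tcp_rot'],o['wrist_force'],o['torque'],o['opening'],o['time'])
E
```

```text
[ 0.5082261  -0.13227783  0.22806988] [-1.79965265e+02  2.23811792e-03 -1.29570555e+02] [ 0.1177484   0.13850754 -3.95030259] [-0.25777496  0.21401276 -0.00947273] 0.022298652063596495 4.05
```

View pics/s3c.png

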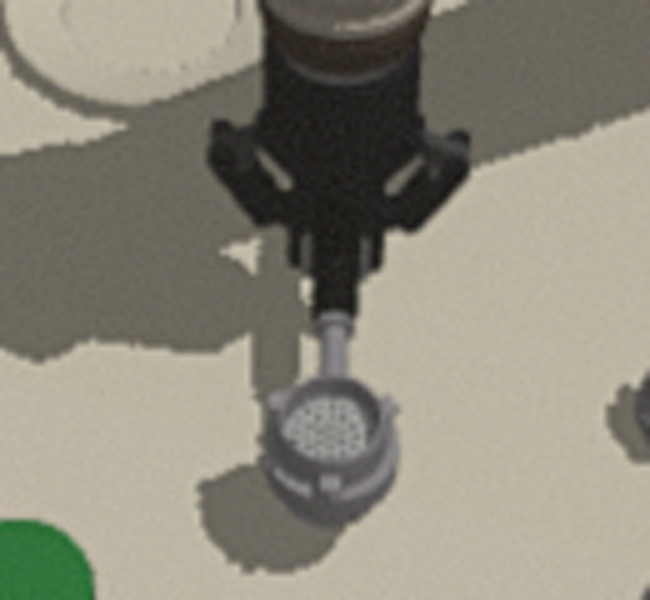

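```bash
cat > ov2.py <<'E'
from h import *
def holder(gp,yaw,tilt=0,along=0):
    # gp: grip point world; yaw: handle direction deg; tilt>0: basket end down
    t=np.radians(yaw)
    R=np.c_[[-np.cos(t),-np.sin(t),0],[np.sin(t),-np.cos(t),0],[0,0,1]]  # holder x opposite handle
    Rt=Ro.from_euler('y',tilt,degrees=True).as_matrix()
    f=lambda L:np.asarray(gp)+(R@Rt@(np.asarray(L).T+np.array([[along],[0],[0]]))).T
    rim=f(circ((.13,0),.027,.028)); col=f(circ((.13,0),.033,-.012)); col2=f(circ((.13,0),.033,.006))
    k=np.radians([0,120,240]); lug=f(np.c_[.13+.035*np.cos(k),.035*np.sin(k),[.018]*3])
    hd=f([[s,w,.011] for s in np.linspace(-.057,.055,30) for w in(-.012,.012)])
    return rim,col,lug,hd,col2
if __name__=='__main__':
    import sys
    fn,n,out,x0,y0,w,h,s=sys.argv[1:9]; gx,gy,gz,yaw,tilt=map(float,sys.argv[9:14])
    r,c,l,hd,c2=holder([gx,gy,gz],yaw,tilt)
    crop(cv2.imread(fn),int(x0),int(y0),int(w),int(h),float(s),out,[(proj(n,r),(0,0,255)),(proj(n,c),(0,255,255)),(proj(n,l),(255,0,255)),(proj(n,hd),(0,255,0))])
E
python3 ov2.py pics/s3.png scene pics/s3o.png 240 190 60 60 10 .5083 -.1323 .0751 -129.6 0
```

```text
(no output)
```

View pics/s3o.png

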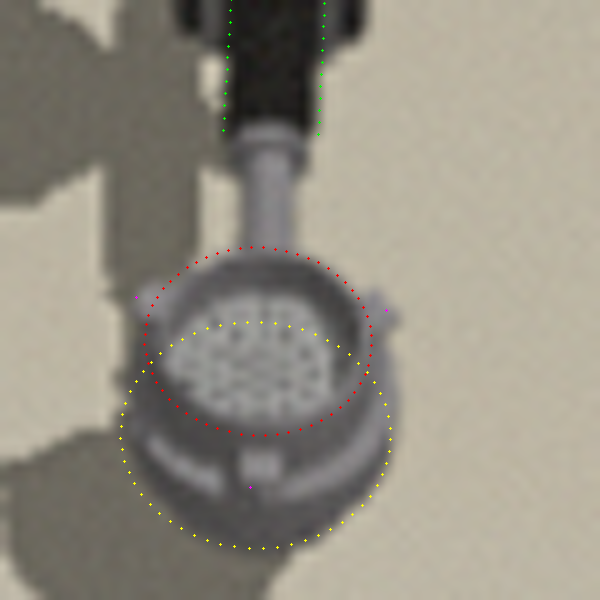

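```bash
python3 - <<'E'
from h import *
f=lambda x,y:(x/3.6+90-.36,y/3.6+160-.36)
g=lambda x,y:(x/3.5+230-.36,y/3.5+170-.36)
for n,pts in(('top',[f(323,50),f(335,318),f(108,64),f(110,330)]),('scene',[g(183,490),g(352,345)])):
    q=[atz(n,p,.038) for p in pts]; 
    for a in q: print(n,a.round(4))
    d=q[1]-q[0]; print(np.degrees(np.arctan2(d[1],d[0])))
# automated: edge of tray front in top image
im=cv2.imread('pics/top0.png').astype(float).mean(2)
pts=[]
for r in range(178,246):
    seg=im[r,170:195]; d=np.diff(seg); k=np.argmax(d[3:])+3
    pts.append((170+k+.5,r))
q=np.array([atz('top',p,.038) for p in pts]); 
l=cv2.fitLine(q[:,:2].astype(np.float32),cv2.DIST_HUBER,0,.001,.001).ravel(); print('front edge dir',np.degrees(np.arctan2(l[1],l[0])),l)
E
```

```text
top [0.6685 0.1309 0.038 ]
top [0.4641 0.115  0.038 ]
top [0.6564 0.2955 0.038 ]
top [0.4544 0.2826 0.038 ]
-175.5611825942996
scene [0.6731 0.1401 0.038 ]
scene [0.5163 0.126  0.038 ]
-174.88540395263294
front edge dir 3.8897502 [0.99769646 0.06783681 0.5916192  0.12243824]
```

```bash
python3 plan.py .505 -.10 .270 -131 5 ; python3 plan.py .4688 .1082 .270 -135.7 10 .505 -.10 .270 -131
```

```text
([-0.46, 0.46, -0.84], np.float64(0.29))
([-0.45, 0.46, -0.84], np.float64(0.29))
([-0.45, 0.47, -0.84], np.float64(0.29))
([-0.45, 0.47, -0.84], np.float64(0.29))
([-0.45, 0.47, -0.83], np.float64(0.29))
4.05 [ 0.5082 -0.1323  0.2281] [-179.97    0.   -129.57] [-14.6   1.9 -12.7  75.4  -0.  -65. ] end [ 0.505 -0.1    0.27 ] -131.02
([-1.33, 1.64, 0.0], 0.47)
([-1.32, 1.65, 0.0], 0.47)
([-1.31, 1.66, 0.0], 0.47)
([-1.29, 1.67, 0.0], 0.47)
([-1.28, 1.68, 0.0], 0.47)
([-1.27, 1.69, 0.0], 0.47)
([-1.25, 1.7, 0.0], 0.47)
([-1.24, 1.72, 0.0], 0.47)
([-1.22, 1.72, 0.0], 0.47)
([-1.21, 1.74, 0.0], 0.47)
4.05 [ 0.5082 -0.1323  0.2281] [-179.97    0.   -129.57] [-14.6   1.9 -12.7  75.4  -0.  -65. ] end [0.4688 0.1082 0.27  ] -135.7
```

Emit:
move_arm:
  commands:
    - {"claw": -1, "travel": [-0.46, 0.46, -0.84], "turn": 0.29}
    - {"claw": -1, "travel": [-0.45, 0.46, -0.84], "turn": 0.29}
    - {"claw": -1, "travel": [-0.45, 0.47, -0.84], "turn": 0.29}
    - {"claw": -1, "travel": [-0.45, 0.47, -0.84], "turn": 0.29}
    - {"claw": -1, "travel": [-0.45, 0.47, -0.83], "turn": 0.29}

```text
time: 4.47
ee_pos: [0.5048, -0.0991, 0.2706]
tcp_rot: [-180.0, 0.0, -131.0]
wrist_force: [1.0, 0.3, -2.3]
opening: 0.0225
```

Emit:
move_arm:
  commands:
    - {"claw": -1, "travel": [-0.8, 1.0, 0], "turn": 0.47}
    - {"claw": -1, "travel": [-1.32, 1.65, 0], "turn": 0.47}
    - {"claw": -1, "travel": [-1.31, 1.66, 0], "turn": 0.47}
    - {"claw": -1, "travel": [-1.29, 1.67, 0], "turn": 0.47}
    - {"claw": -1, "travel": [-1.28, 1.68, 0], "turn": 0.47}

```text
time: 4.88
ee_pos: [0.4878, -0.0028, 0.2703]
tcp_rot: [-180.0, 0.0, -133.4]
wrist_force: [0.5, 0.1, -3.3]
opening: 0.0225
```

```bash
python3 plan.py .4688 .1082 .270 -135.7 7
```

```text
([-0.96, 1.29, 0.0], np.float64(0.33))
([-0.96, 1.29, 0.0], np.float64(0.33))
([-0.95, 1.3, 0.01], np.float64(0.33))
([-0.94, 1.3, 0.0], np.float64(0.33))
([-0.94, 1.31, 0.01], np.float64(0.33))
([-0.93, 1.31, 0.0], np.float64(0.33))
([-0.92, 1.32, 0.01], np.float64(0.33))
4.8833 [ 0.4878 -0.0028  0.2703] [-1.7998e+02  2.0000e-02 -1.3342e+02] [ -0.3  -4.1 -13.9  80.2   0.  -46.9] end [0.4688 0.1082 0.27  ] -135.73
```

Emit:
move_arm:
  commands:
    - {"claw": -1, "travel": [-0.96, 1.29, 0], "turn": 0.33}
    - {"claw": -1, "travel": [-0.96, 1.29, 0], "turn": 0.33}
    - {"claw": -1, "travel": [-0.95, 1.3, 0], "turn": 0.33}
    - {"claw": -1, "travel": [0, 0, 0], "turn": 0}
    - {"claw": -1, "travel": [0, 0, 0], "turn": 0}

```text
time: 5.3
ee_pos: [0.4798, 0.0444, 0.2701]
tcp_rot: [-180.0, 0.0, -134.3]
wrist_force: [0.0, -0.6, -3.2]
opening: 0.0226
```

```bash
cat > look.py <<'E'
from h import *
import sys
k=sys.argv[1]
o=status.get_obs()
b=viewer.camera('scene'); a=viewer.camera('top')
cv2.imwrite(f'pics/s{k}.png',b);cv2.imwrite(f'pics/t{k}.png',a)
crop(b,250,160,170,130,4.5,f'pics/s{k}c.png'); crop(a,90,160,170,130,4.5,f'pics/t{k}c.png')
print(o['ee_pos'].round(4),o['tcp_rot'].round(2),o['wrist_force'].round(2),o['torque'].round(3),o['opening'].round(4),o['time'],o['q'].round(1))
E
python3 look.py 4
```

```text
Traceback (most recent call last):
  File "look.py", line 8, in <module>
    print(o['ee_pos'].round(4),o['tcp_rot'].round(2),o['wrist_force'].round(2),o['torque'].round(3),o['opening'].round(4),o['time'],o['q'].round(1))
                                                                                                    ^^^^^^^^^^^^^^^^^^
AttributeError: 'float' object has no attribute 'round'
```

View pics/s4c.png

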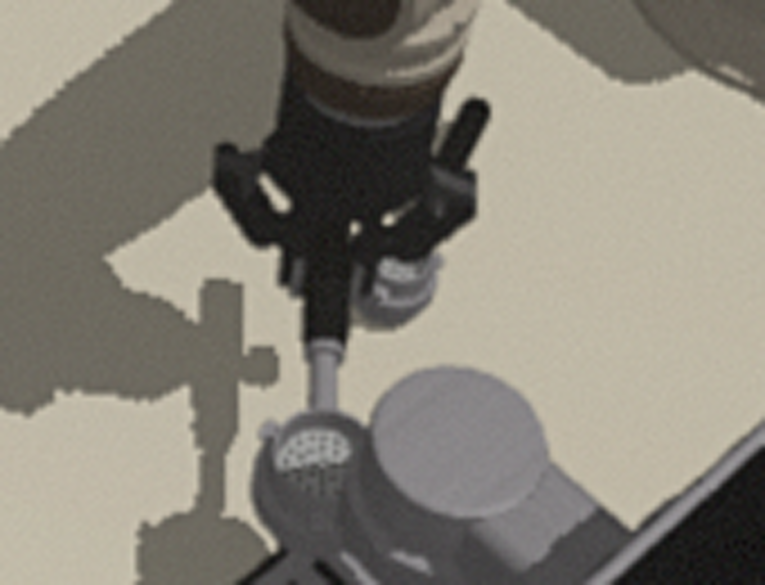

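View pics/t4c.png

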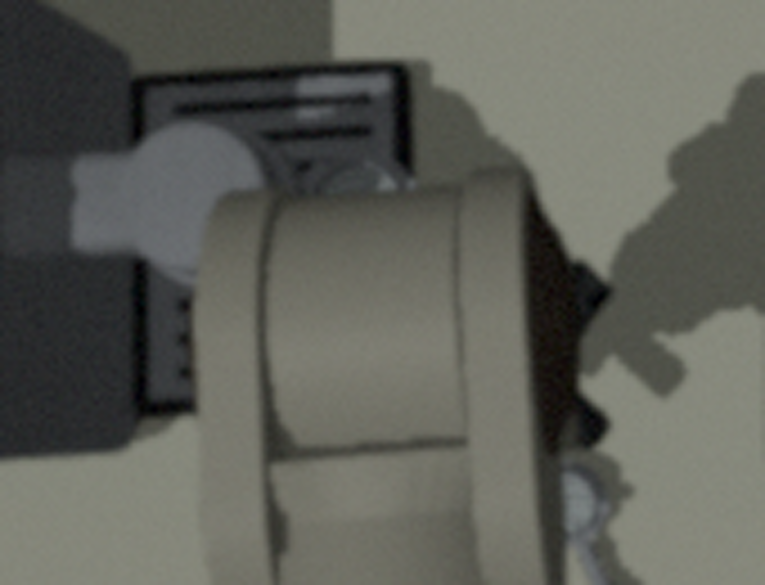

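```bash
sed -i "s/o\['opening'\].round(4)/round(float(o['opening']),4)/" look.py
python3 ov2.py pics/s4.png scene pics/s4o.png 290 210 70 70 8 .4798 .0446 .1171 -134.4 0
```

```text
(no output)
```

View pics/s4o.png

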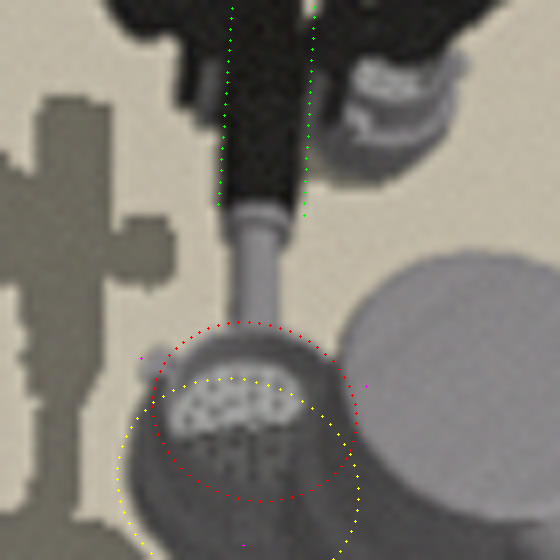

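```bash
python3 plan.py .4688 .1082 .270 -135.7 5;python3 -c "
from h import *
p=proj('scene',[[.56,.14,.145]])[0]; print(atz('scene',p+[.5,.4],.145)-[.56,.14,.145])"
```

```text
([-0.77, 1.07, -0.0], np.float64(0.27))
([-0.77, 1.07, -0.0], np.float64(0.27))
([-0.76, 1.07, -0.0], np.float64(0.27))
([-0.75, 1.08, -0.0], np.float64(0.27))
([-0.75, 1.08, -0.01], np.float64(0.27))
5.4 [0.48   0.0434 0.2699] [-1.7998e+02  1.0000e-02 -1.3435e+02] [  5.2  -4.8 -14.7  80.2  -0.  -40.5] end [0.4688 0.1082 0.27  ] -135.7
[-2.07690571e-04  1.35593223e-03  2.77555756e-17]
```

Emit:
move_arm:
  commands:
    - {"claw": -1, "travel": [-0.77, 1.07, 0], "turn": 0.27}
    - {"claw": -1, "travel": [-0.77, 1.07, 0], "turn": 0.27}
    - {"claw": -1, "travel": [-0.76, 1.07, 0], "turn": 0.27}
    - {"claw": -1, "travel": [-0.72, 1.04, 0], "turn": 0.27}
    - {"claw": -1, "travel": [-0.72, 1.04, 0], "turn": 0.27}

```text
time: 5.82
ee_pos: [0.469, 0.1071, 0.2697]
tcp_rot: [-180.0, -0.0, -135.8]
wrist_force: [0.1, 0.4, -3.1]
opening: 0.0228
```

Emit:
move_arm:
  commands:
    - {"claw": -1, "travel": [0, 0, 0], "turn": 0}

```text
time: 5.9
ee_pos: [0.4688, 0.108, 0.2697]
tcp_rot: [180.0, 0.0, -135.7]
wrist_force: [-0.6, -0.6, -2.8]
opening: 0.0227
```

```bash
python3 look.py 5
```

```text
[0.4688 0.108  0.2697] [ 1.7997e+02  2.0000e-02 -1.3571e+02] [-0.59 -0.65 -2.78] [-0.29   0.251 -0.014] 0.0227 5.9 [ 13.   -4.9 -14.8  80.2   0.  -31.3]
```

View pics/s5c.png

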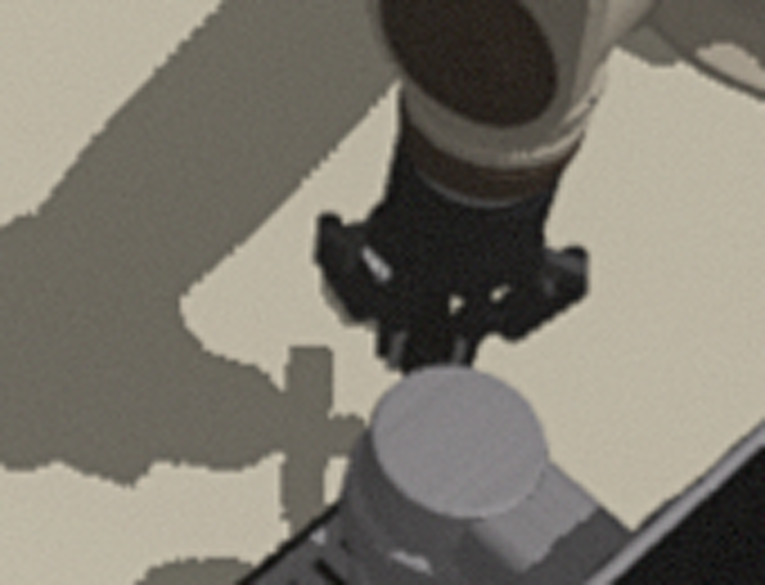

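Emit:
move_arm:
  commands:
    - {"claw": -1, "travel": [0, 0, -0.6], "turn": 0}
    - {"claw": -1, "travel": [0, 0, -0.7], "turn": 0}
    - {"claw": -1, "travel": [0, 0, -0.7], "turn": 0}
    - {"claw": -1, "travel": [0, 0, -0.5], "turn": 0}
    - {"claw": -1, "travel": [0, 0, 0], "turn": 0}

```text
time: 6.42
ee_pos: [0.4693, 0.1071, 0.2964]
tcp_rot: [-179.9, 0.1, -135.7]
wrist_force: [0.2, 0.0, -3.6]
opening: 0.0225
```

Emit:
move_arm:
  commands:
    - {"claw": -1, "travel": [0, 0, -0.2], "turn": 0}
    - {"claw": -1, "travel": [0, 0, -0.2], "turn": 0}
    - {"claw": -1, "travel": [0, 0, 0], "turn": 0}

```text
time: 6.67
ee_pos: [0.4689, 0.1072, 0.2988]
tcp_rot: [-180.0, 0.0, -135.7]
wrist_force: [0.5, 0.8, -3.1]
opening: 0.0227
```

```bash
cat > st.py <<'E'
from h import *
o=status.get_obs(); print(o['time'],o['ee_pos'].round(4),o['tcp_rot'].round(2),'F',o['wrist_force'].round(2),'T',o['torque'].round(3),round(float(o['opening']),4))
E
python3 st.py
```

```text
6.6667 [0.4689 0.1072 0.2988] [-1.8000e+02  1.0000e-02 -1.3573e+02] F [ 0.54  0.83 -3.1 ] T [-0.272  0.237  0.009] 0.0227
```

Emit:
move_arm:
  commands:
    - {"claw": -1, "travel": [0, 0, -0.2], "turn": 0}
    - {"claw": -1, "travel": [0, 0, 0], "turn": 0}
    - {"claw": -1, "travel": [0, 0, 0], "turn": 0}

```text
time: 6.92
ee_pos: [0.4689, 0.1073, 0.3006]
tcp_rot: [180.0, 0.0, -135.7]
wrist_force: [-0.5, 0.9, -1.9]
opening: 0.0222
```

```bash
python3 st.py
```

```text
6.9167 [0.4689 0.1073 0.3006] [ 180.      0.   -135.72] F [-0.53  0.89 -1.94] T [-0.213  0.136 -0.039] 0.0222
```

Emit:
move_arm:
  commands:
    - {"claw": -1, "travel": [0, 0, -0.2], "turn": 0}
    - {"claw": -1, "travel": [0, 0, 0], "turn": 0}
    - {"claw": -1, "travel": [0, 0, 0], "turn": 0}

```text
time: 7.17
ee_pos: [0.4689, 0.1073, 0.3025]
tcp_rot: [180.0, -0.0, -135.7]
wrist_force: [0.1, 0.4, -4.1]
opening: 0.0227
```

```bash
python3 st.py
```

```text
7.1667 [0.4689 0.1073 0.3025] [ 1.8000e+02 -1.0000e-02 -1.3572e+02] F [ 0.09  0.42 -4.11] T [-0.343  0.174 -0.032] 0.0227
```

Emit:
move_arm:
  commands:
    - {"claw": -1, "travel": [0, 0, -0.2], "turn": 0}
    - {"claw": -1, "travel": [0, 0, 0], "turn": 0}
    - {"claw": -1, "travel": [0, 0, 0], "turn": 0}

```text
time: 7.42
ee_pos: [0.4689, 0.1073, 0.3048]
tcp_rot: [180.0, 0.0, -135.7]
wrist_force: [-0.2, 0.9, -3.2]
opening: 0.0227
```

```bash
python3 st.py
```

```text
7.4167 [0.4689 0.1073 0.3048] [ 1.7999e+02  2.0000e-02 -1.3571e+02] F [-0.23  0.87 -3.22] T [-0.121  0.269  0.066] 0.0227
```

Emit:
move_arm:
  commands:
    - {"claw": -1, "travel": [0, 0, -0.15], "turn": 0}
    - {"claw": -1, "travel": [0, 0, 0], "turn": 0}
    - {"claw": -1, "travel": [0, 0, 0], "turn": 0}

```text
time: 7.67
ee_pos: [0.4689, 0.1073, 0.3063]
tcp_rot: [180.0, 0.0, -135.7]
wrist_force: [-0.4, 1.6, -2.9]
opening: 0.0224
```

```bash
python3 st.py
```

```text
7.6667 [0.4689 0.1073 0.3063] [ 1.8000e+02  2.0000e-02 -1.3571e+02] F [-0.35  1.58 -2.91] T [-0.022  0.304  0.156] 0.0224
```

Emit:
move_arm:
  commands:
    - {"claw": -1, "travel": [-0.07, 0.07, 0], "turn": 0}
    - {"claw": -1, "travel": [0, 0, 0], "turn": 0}
    - {"claw": -1, "travel": [0, 0, 0], "turn": 0}

```text
time: 7.92
ee_pos: [0.469, 0.1082, 0.3061]
tcp_rot: [-180.0, -0.0, -135.7]
wrist_force: [0.2, -1.5, -2.7]
opening: 0.0223
```

```bash
python3 st.py
```

```text
7.9167 [0.469  0.1082 0.3061] [-179.99   -0.   -135.73] F [ 0.22 -1.5  -2.69] T [-0.256  0.255 -0.043] 0.0223
```

Emit:
move_arm:
  commands:
    - {"claw": -1, "travel": [0, 0, -0.1], "turn": 0}
    - {"claw": -1, "travel": [0, 0, 0], "turn": 0}
    - {"claw": -1, "travel": [0, 0, 0], "turn": 0}

```text
time: 8.17
ee_pos: [0.469, 0.1082, 0.3072]
tcp_rot: [-180.0, 0.0, -135.7]
wrist_force: [1.3, -0.3, -3.9]
opening: 0.0225
```

```bash
python3 st.py
```

```text
8.1667 [0.469  0.1082 0.3072] [-1.7999e+02  1.0000e-02 -1.3573e+02] F [ 1.3  -0.3  -3.93] T [-0.246  0.249 -0.022] 0.0225
```

Emit:
move_arm:
  commands:
    - {"claw": -1, "travel": [0, 0, -0.1], "turn": 0}
    - {"claw": -1, "travel": [0, 0, 0], "turn": 0}
    - {"claw": -1, "travel": [0, 0, 0], "turn": 0}

```text
time: 8.42
ee_pos: [0.469, 0.1082, 0.3082]
tcp_rot: [-180.0, 0.0, -135.7]
wrist_force: [-0.4, -0.3, -4.0]
opening: 0.022
```

```bash
python3 st.py
```

```text
8.4167 [0.469  0.1082 0.3082] [-1.7999e+02  1.0000e-02 -1.3572e+02] F [-0.4  -0.34 -3.96] T [-0.283  0.272  0.007] 0.022
```

Emit:
move_arm:
  commands:
    - {"claw": -1, "travel": [0, 0, -0.1], "turn": 0}
    - {"claw": -1, "travel": [0, 0, 0], "turn": 0}
    - {"claw": -1, "travel": [0, 0, 0], "turn": 0}

```text
time: 8.67
ee_pos: [0.4689, 0.1083, 0.3091]
tcp_rot: [-180.0, 0.0, -135.7]
wrist_force: [0.7, -0.1, -3.8]
opening: 0.0224
```

```bash
python3 st.py
```

```text
8.6667 [0.4689 0.1083 0.3091] [-179.99    0.   -135.72] F [ 0.75 -0.06 -3.82] T [-0.241  0.236 -0.041] 0.0224
```

Emit:
move_arm:
  commands:
    - {"claw": -1, "travel": [0, 0, -0.1], "turn": 0}
    - {"claw": -1, "travel": [0, 0, 0], "turn": 0}
    - {"claw": -1, "travel": [0, 0, 0], "turn": 0}

```text
time: 8.92
ee_pos: [0.4689, 0.1082, 0.3099]
tcp_rot: [180.0, -0.0, -135.7]
wrist_force: [-0.2, -0.6, -4.8]
opening: 0.0225
```

```bash
python3 st.py
```

```text
8.9167 [0.4689 0.1082 0.3099] [ 1.7999e+02 -2.0000e-02 -1.3572e+02] F [-0.22 -0.58 -4.79] T [-0.468  0.356  0.018] 0.0225
```

Emit:
move_arm:
  commands:
    - {"claw": -1, "travel": [0, 0, -0.1], "turn": 0}
    - {"claw": -1, "travel": [0, 0, 0], "turn": 0}
    - {"claw": -1, "travel": [0, 0, 0], "turn": 0}

```text
time: 9.17
ee_pos: [0.4689, 0.1082, 0.311]
tcp_rot: [180.0, -0.0, -135.7]
wrist_force: [-0.0, 1.1, -7.1]
opening: 0.0224
```

```bash
python3 st.py; python3 look.py 6
```

```text
9.1667 [0.4689 0.1082 0.311 ] [ 1.7999e+02 -2.0000e-02 -1.3572e+02] F [-0.01  1.06 -7.13] T [-0.409  0.427  0.05 ] 0.0224
[0.4689 0.1082 0.311 ] [ 1.7999e+02 -2.0000e-02 -1.3572e+02] [-0.01  1.06 -7.13] [-0.409  0.427  0.05 ] 0.0224 9.1667 [ 13.   -5.3 -10.5  84.8  -0.  -31.3]
```

View pics/s6c.png

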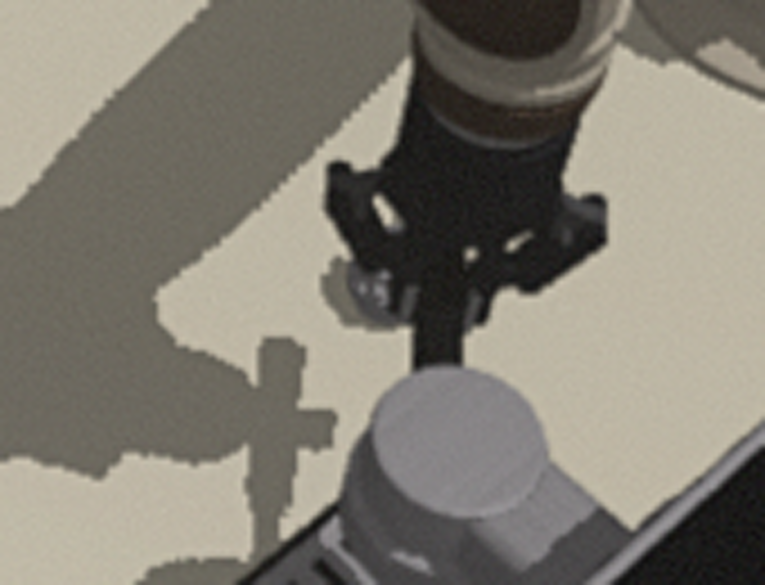

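Emit:
move_arm:
  commands:
    - {"claw": -1, "travel": [0, 0, -0.05], "turn": 0}
    - {"claw": -1, "travel": [0, 0, 0], "turn": 0}
    - {"claw": -1, "travel": [-0.01, -0.45, -0.02], "turn": -2}
    - {"claw": -1, "travel": [0, 0, 0], "turn": 0}
    - {"claw": -1, "travel": [0, 0, 0], "turn": 0}

```text
time: 9.68
ee_pos: [0.4721, 0.105, 0.3115]
tcp_rot: [180.0, -0.0, -133.8]
wrist_force: [-0.4, -0.2, -7.5]
opening: 0.0226
```

```bash
cat > st.py <<'E'
from h import *
o=status.get_obs(); p=o['ee_pos'];F=o['wrist_force'];T=o['torque']
y=np.radians(o['tcp_rot'][2]); C=p[:2]-.13*np.array([np.cos(y),np.sin(y)])
r=np.array([*(p[:2]-C),0]); M=T+np.cross(r,F)   # moment about group axis (through C at TCP height)
t=np.array([-np.sin(y),np.cos(y)]);u=np.array([np.cos(y),np.sin(y)])
print(round(o['time'],2),p.round(4),'hand ang',round((np.degrees(y)-94.3)%360,2),'C',C.round(4),'F',F.round(1),'Ftan %.2f Frad %.2f'%(F[:2]@t,F[:2]@u),'Mz axis %.2f'%M[2],'T',T.round(2),round(float(o['opening']),4))
E
python3 st.py
```

```text
9.68 [0.4721 0.105  0.3115] hand ang 131.92 C [0.5621 0.1989] F [-0.4 -0.2 -7.5] Ftan -0.19 Frad 0.44 Mz axis -0.04 T [-0.58  0.56 -0.01] 0.0226
```

Emit:
move_arm:
  commands:
    - {"claw": -1, "travel": [-0.01, -0.45, -0.02], "turn": -2}
    - {"claw": -1, "travel": [-0.01, -0.46, -0.02], "turn": -2}
    - {"claw": -1, "travel": [0, 0, 0], "turn": 0}

```text
time: 9.93
ee_pos: [0.4791, 0.0989, 0.3119]
tcp_rot: [180.0, -0.0, -129.7]
wrist_force: [-0.7, 1.0, -8.5]
opening: 0.0225
```

```bash
python3 st.py
```

```text
9.93 [0.4791 0.0989 0.3119] hand ang 136.01 C [0.5621 0.199 ] F [-0.7  1.  -8.5] Ftan -1.15 Frad -0.36 Mz axis -0.12 T [-0.6   0.63  0.03] 0.0225
```

Emit:
move_arm:
  commands:
    - {"claw": -1, "travel": [-0.01, -0.45, -0.02], "turn": -2}
    - {"claw": -1, "travel": [-0.01, -0.46, -0.02], "turn": -2}
    - {"claw": -1, "travel": [0, 0, 0], "turn": 0}

```text
time: 10.18
ee_pos: [0.4863, 0.0935, 0.3123]
tcp_rot: [180.0, -0.0, -125.7]
wrist_force: [-0.0, 2.5, -7.9]
opening: 0.0221
```

```bash
python3 st.py
```

```text
10.18 [0.4863 0.0935 0.3123] hand ang 139.97 C [0.5622 0.199 ] F [-0.   2.5 -7.9] Ftan -1.44 Frad -2.00 Mz axis -0.04 T [-0.47  0.58  0.14] 0.0221
```

Emit:
move_arm:
  commands:
    - {"claw": -1, "travel": [-0.05, -0.42, -0.02], "turn": -2}
    - {"claw": -1, "travel": [-0.01, -0.46, -0.02], "turn": -2}
    - {"claw": -1, "travel": [0, 0, 0], "turn": 0}

```text
time: 10.43
ee_pos: [0.4938, 0.089, 0.3127]
tcp_rot: [180.0, -0.0, -121.8]
wrist_force: [-1.3, 0.7, -9.0]
opening: 0.0223
```

```bash
python3 st.py
```

```text
10.43 [0.4938 0.089  0.3127] hand ang 143.93 C [0.5622 0.1995] F [-1.3  0.7 -9. ] Ftan -1.43 Frad 0.08 Mz axis -0.03 T [-0.66  0.61  0.16] 0.0223
```

Emit:
move_arm:
  commands:
    - {"claw": -1, "travel": [-0.01, -0.45, -0.02], "turn": -2}
    - {"claw": -1, "travel": [-0.01, -0.46, -0.02], "turn": -2}
    - {"claw": -1, "travel": [0, 0, 0], "turn": 0}

```text
time: 10.68
ee_pos: [0.5017, 0.0846, 0.3131]
tcp_rot: [180.0, -0.0, -117.8]
wrist_force: [-0.3, -0.3, -10.2]
opening: 0.022
```

```bash
python3 st.py
```

```text
10.68 [0.5017 0.0846 0.3131] hand ang 147.91 C [0.5624 0.1996] F [ -0.3  -0.3 -10.2] Ftan -0.14 Frad 0.41 Mz axis 0.07 T [-0.67  0.48  0.09] 0.022
```

Emit:
move_arm:
  commands:
    - {"claw": -1, "travel": [-0.01, -0.45, -0.02], "turn": -2}
    - {"claw": -1, "travel": [-0.01, -0.46, -0.02], "turn": -2}
    - {"claw": -1, "travel": [0, 0, 0], "turn": 0}

```text
time: 10.93
ee_pos: [0.51, 0.0807, 0.3135]
tcp_rot: [180.0, -0.0, -113.8]
wrist_force: [0.2, 0.0, -9.2]
opening: 0.0226
```

```bash
python3 st.py
```

```text
10.93 [0.51   0.0807 0.3135] hand ang 151.89 C [0.5625 0.1996] F [ 0.2  0.  -9.2] Ftan 0.16 Frad -0.09 Mz axis 0.13 T [-0.78  0.41  0.11] 0.0226
```

Emit:
move_arm:
  commands:
    - {"claw": -1, "travel": [-0.01, -0.45, -0.02], "turn": -2}
    - {"claw": -1, "travel": [-0.01, -0.46, -0.02], "turn": -2}
    - {"claw": -1, "travel": [0, 0, 0], "turn": 0}

```text
time: 11.18
ee_pos: [0.5185, 0.0774, 0.314]
tcp_rot: [-180.0, -0.0, -109.8]
wrist_force: [0.3, 0.8, -9.5]
opening: 0.0225
```

```bash
python3 st.py
```

```text
11.18 [0.5185 0.0774 0.314 ] hand ang 155.88 C [0.5625 0.1997] F [ 0.3  0.8 -9.5] Ftan 0.03 Frad -0.82 Mz axis 0.11 T [-0.79  0.3   0.11] 0.0225
```

Emit:
move_arm:
  commands:
    - {"claw": -1, "travel": [-0.01, -0.45, 0.02], "turn": -2}
    - {"claw": -1, "travel": [-0.01, -0.46, 0.02], "turn": -2}
    - {"claw": -1, "travel": [0, 0, 0], "turn": 0}

```text
time: 11.43
ee_pos: [0.5273, 0.0746, 0.3138]
tcp_rot: [-180.0, 0.0, -105.8]
wrist_force: [1.7, 0.7, -8.9]
opening: 0.0223
```

```bash
python3 st.py
```

```text
11.43 [0.5273 0.0746 0.3138] hand ang 159.85 C [0.5628 0.1997] F [ 1.7  0.7 -8.9] Ftan 1.45 Frad -1.18 Mz axis 0.13 T [-0.72 -0.03 -0.06] 0.0223
```

Emit:
move_arm:
  commands:
    - {"claw": -1, "travel": [0, 0, 0.05], "turn": 0}
    - {"claw": -1, "travel": [0, 0, 0], "turn": 0}
    - {"claw": -1, "travel": [0, 0, 0], "turn": 0}

```text
time: 11.68
ee_pos: [0.5271, 0.0747, 0.3136]
tcp_rot: [-179.9, 0.0, -105.8]
wrist_force: [3.4, -0.4, -9.1]
opening: 0.0226
```

```bash
python3 st.py; python3 look.py 7
```

```text
11.68 [0.5271 0.0747 0.3136] hand ang 159.87 C [0.5625 0.1997] F [ 3.4 -0.4 -9.1] Ftan 3.39 Frad -0.53 Mz axis 0.12 T [-0.61 -0.38 -0.32] 0.0226
[0.5271 0.0747 0.3136] [-1.7994e+02  2.0000e-02 -1.0583e+02] [ 3.4  -0.42 -9.14] [-0.61  -0.378 -0.322] 0.0226 11.6833 [  8.1   1.6  -3.5  84.8  -0.  -66.1]
```

View pics/s7c.png

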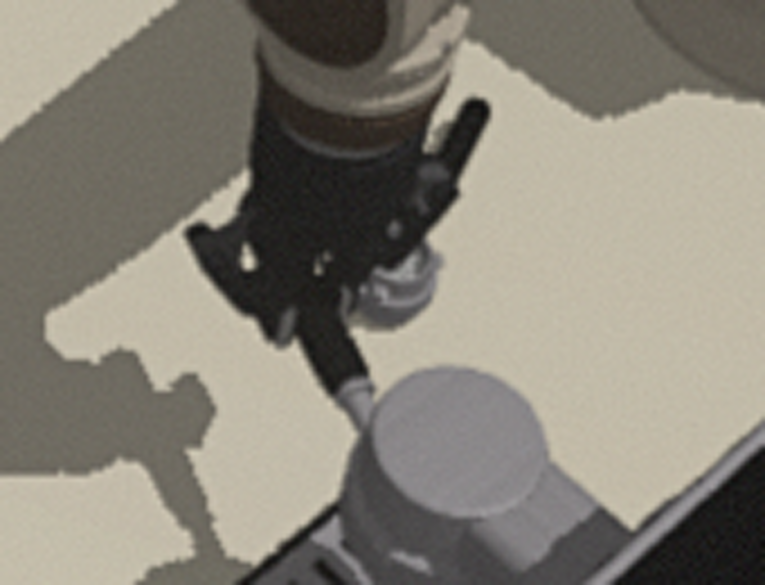

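Emit:
move_arm:
  commands:
    - {"claw": -1, "travel": [-0.02, -0.07, 0.05], "turn": 0}
    - {"claw": -1, "travel": [0, 0, 0], "turn": 0}
    - {"claw": -1, "travel": [0, 0, 0], "turn": 0}

```text
time: 12.03
ee_pos: [0.5277, 0.0746, 0.3129]
tcp_rot: [180.0, 0.0, -105.7]
wrist_force: [0.9, -1.3, -6.2]
opening: 0.0223
```

```bash
python3 st.py
```

```text
12.03 [0.5277 0.0746 0.3129] hand ang 159.97 C [0.563  0.1997] F [ 0.9 -1.3 -6.2] Ftan 1.26 Frad 1.01 Mz axis -0.00 T [-0.48 -0.07 -0.17] 0.0223
```

Emit:
move_arm:
  commands:
    - {"claw": -1, "travel": [0, 0, 0.05], "turn": 0}
    - {"claw": -1, "travel": [0, 0, 0], "turn": 0}
    - {"claw": -1, "travel": [0, 0, 0], "turn": 0}

```text
time: 12.28
ee_pos: [0.5278, 0.0746, 0.3125]
tcp_rot: [-180.0, 0.0, -105.7]
wrist_force: [1.1, -0.5, -4.7]
opening: 0.0224
```

```bash
python3 st.py
```

```text
12.28 [0.5278 0.0746 0.3125] hand ang 159.98 C [0.563  0.1998] F [ 1.1 -0.5 -4.7] Ftan 1.22 Frad 0.20 Mz axis 0.05 T [-0.29  0.02 -0.11] 0.0224
```

Emit:
move_arm:
  commands:
    - {"claw": -1, "travel": [0, 0, 0.07], "turn": 0}
    - {"claw": -1, "travel": [0, 0, 0], "turn": 0}
    - {"claw": -1, "travel": [0, 0, 0], "turn": 0}

```text
time: 12.53
ee_pos: [0.5278, 0.0746, 0.3119]
tcp_rot: [-180.0, 0.0, -105.7]
wrist_force: [0.4, 0.9, -2.7]
opening: 0.0223
```

```bash
python3 st.py
```

```text
12.53 [0.5278 0.0746 0.3119] hand ang 159.98 C [0.563  0.1998] F [ 0.4  0.9 -2.7] Ftan 0.18 Frad -0.95 Mz axis -0.01 T [-0.03  0.07 -0.04] 0.0223
```

Emit:
move_arm:
  commands:
    - {"claw": -1, "travel": [0, 0, 0.05], "turn": 0}
    - {"claw": -1, "travel": [0, 0, 0], "turn": 0}
    - {"claw": -1, "travel": [0, 0, 0], "turn": 0}

```text
time: 12.78
ee_pos: [0.5278, 0.0747, 0.3115]
tcp_rot: [-180.0, 0.0, -105.7]
wrist_force: [0.3, 0.6, -0.2]
opening: 0.0227
```

```bash
python3 st.py
```

```text
12.78 [0.5278 0.0747 0.3115] hand ang 159.99 C [0.5631 0.1998] F [ 0.3  0.6 -0.2] Ftan 0.11 Frad -0.64 Mz axis -0.02 T [ 0.34  0.11 -0.03] 0.0227
```

Emit:
move_arm:
  commands:
    - {"claw": -1, "travel": [-0.01, -0.45, -0.03], "turn": -2}
    - {"claw": -1, "travel": [-0.01, -0.46, -0.02], "turn": -2}
    - {"claw": -1, "travel": [0, 0, 0], "turn": 0}

```text
time: 13.03
ee_pos: [0.5371, 0.0725, 0.3115]
tcp_rot: [-180.0, 0.0, -101.6]
wrist_force: [0.8, 0.7, -2.9]
opening: 0.0221
```

```bash
python3 st.py
```

```text
13.03 [0.5371 0.0725 0.3115] hand ang 164.08 C [0.5633 0.1998] F [ 0.8  0.7 -2.9] Ftan 0.65 Frad -0.90 Mz axis 0.32 T [ 0.41 -0.01  0.23] 0.0221
```

Emit:
move_arm:
  commands:
    - {"claw": -1, "travel": [-0.01, -0.45, 0], "turn": -2}
    - {"claw": -1, "travel": [0, -0.23, 0], "turn": -1}
    - {"claw": -1, "travel": [0, 0, 0], "turn": 0}

```text
time: 13.28
ee_pos: [0.5434, 0.0714, 0.3114]
tcp_rot: [180.0, 0.0, -98.7]
wrist_force: [-1.2, 2.4, -2.2]
opening: 0.0224
```

```bash
python3 st.py
```

```text
13.28 [0.5434 0.0714 0.3114] hand ang 166.99 C [0.5631 0.1999] F [-1.2  2.4 -2.2] Ftan -1.58 Frad -2.23 Mz axis -0.18 T [0.82 0.18 0.03] 0.0224
```

Emit:
move_arm:
  commands:
    - {"claw": -1, "travel": [0, 0, -0.07], "turn": 0}
    - {"claw": -1, "travel": [0, 0, 0], "turn": 0}
    - {"claw": -1, "travel": [0, 0, 0], "turn": 0}

```text
time: 13.53
ee_pos: [0.5432, 0.0714, 0.3121]
tcp_rot: [180.0, 0.0, -98.7]
wrist_force: [0.1, 3.7, -3.7]
opening: 0.022
```

```bash
python3 st.py
```

```text
13.53 [0.5432 0.0714 0.3121] hand ang 166.95 C [0.5629 0.1999] F [ 0.1  3.7 -3.7] Ftan -0.42 Frad -3.64 Mz axis -0.05 T [0.83 0.11 0.01] 0.022
```

Emit:
move_arm:
  commands:
    - {"claw": -1, "travel": [0, -0.23, 0], "turn": -1}
    - {"claw": -1, "travel": [0, -0.23, 0], "turn": -1}
    - {"claw": -1, "travel": [0, 0, 0], "turn": 0}

```text
time: 13.78
ee_pos: [0.5477, 0.0712, 0.312]
tcp_rot: [179.9, 0.1, -96.6]
wrist_force: [-3.8, 7.6, -4.7]
opening: 0.0222
```

```bash
python3 st.py
```

```text
13.78 [0.5477 0.0712 0.312 ] hand ang 169.08 C [0.5627 0.2003] F [-3.8  7.6 -4.7] Ftan -4.65 Frad -7.15 Mz axis -0.45 T [1.72 0.55 0.16] 0.0222
```

Emit:
move_arm:
  commands:
    - {"claw": -1, "travel": [-0.1, 0, 0], "turn": 0}
    - {"claw": -1, "travel": [0, 0, 0], "turn": 0}
    - {"claw": -1, "travel": [0, 0, 0], "turn": 0}

```text
time: 14.03
ee_pos: [0.5477, 0.0716, 0.312]
tcp_rot: [179.9, -0.0, -96.7]
wrist_force: [-4.9, 2.5, -4.7]
opening: 0.0223
```

```bash
python3 st.py
```

```text
14.03 [0.5477 0.0716 0.312 ] hand ang 169.0 C [0.5628 0.2007] F [-4.9  2.5 -4.7] Ftan -5.13 Frad -1.93 Mz axis -0.43 T [0.73 0.75 0.24] 0.0223
```

Emit:
move_arm:
  commands:
    - {"claw": -1, "travel": [-0.02, -0.23, 0], "turn": -1}
    - {"claw": -1, "travel": [0, 0, 0], "turn": 0}
    - {"claw": -1, "travel": [0, 0, 0], "turn": 0}

```text
time: 14.28
ee_pos: [0.5499, 0.0718, 0.312]
tcp_rot: [179.9, 0.0, -95.7]
wrist_force: [-5.5, 4.8, -4.5]
opening: 0.0223
```

```bash
python3 st.py
```

```text
14.28 [0.5499 0.0718 0.312 ] hand ang 170.02 C [0.5628 0.2011] F [-5.5  4.8 -4.5] Ftan -5.96 Frad -4.27 Mz axis -0.50 T [1.11 0.89 0.28] 0.0223
```

Emit:
move_arm:
  commands:
    - {"claw": -1, "travel": [-0.06, -0.23, 0], "turn": -1}
    - {"claw": -1, "travel": [0, 0, 0], "turn": 0}
    - {"claw": -1, "travel": [0, 0, 0], "turn": 0}

```text
time: 14.53
ee_pos: [0.5518, 0.0719, 0.3118]
tcp_rot: [179.8, -0.0, -94.7]
wrist_force: [-9.8, 2.7, -3.3]
opening: 0.0226
```

```bash
python3 st.py
```

```text
14.53 [0.5518 0.0719 0.3118] hand ang 170.97 C [0.5625 0.2014] F [-9.8  2.7 -3.3] Ftan -10.02 Frad -1.83 Mz axis -1.35 T [ 0.83  1.58 -0.05] 0.0226
```

Emit:
move_arm:
  commands:
    - {"claw": -1, "travel": [0.01, 0.14, -0.02], "turn": 0.5}
    - {"claw": -1, "travel": [0, 0, 0], "turn": 0}
    - {"claw": -1, "travel": [0, 0, 0], "turn": 0}

```text
time: 14.78
ee_pos: [0.5507, 0.0719, 0.3121]
tcp_rot: [179.9, -0.0, -95.2]
wrist_force: [-6.1, 3.3, -3.9]
opening: 0.0224
```

```bash
python3 st.py; python3 look.py 8
```

```text
14.78 [0.5507 0.0719 0.3121] hand ang 170.48 C [0.5625 0.2014] F [-6.1  3.3 -3.9] Ftan -6.39 Frad -2.75 Mz axis -0.74 T [0.75 1.13 0.1 ] 0.0224
[0.5507 0.0719 0.3121] [179.88  -0.   -95.22] [-6.12  3.32 -3.86] [0.749 1.132 0.095] 0.0224 14.7833 [  7.4   4.9  -0.2  85.    0.  -77.3]
```

View pics/s8c.png

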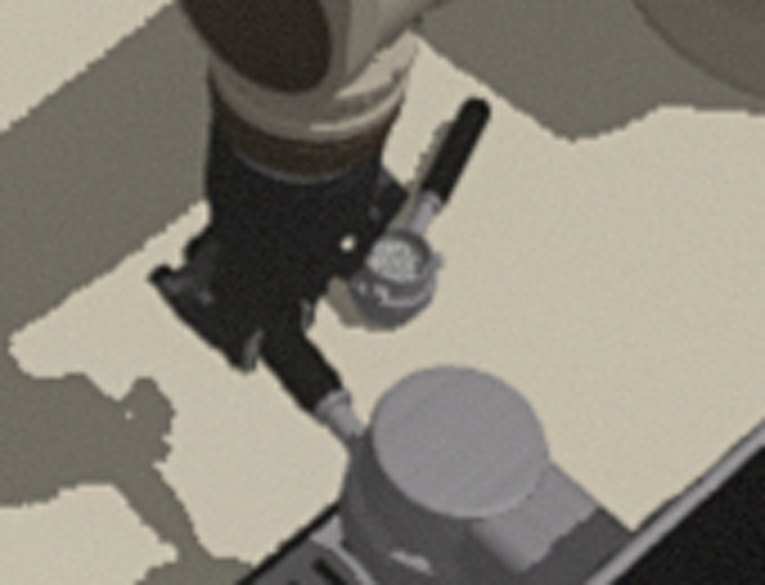

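Emit:
move_arm:
  commands:
    - {"claw": -0.3, "travel": [0, 0, 0], "turn": 0}
    - {"claw": -0.1, "travel": [0, 0, 0], "turn": 0}
    - {"claw": 0, "travel": [0, 0, 0], "turn": 0}
    - {"claw": 0, "travel": [0, 0, 0], "turn": 0}
    - {"claw": 0, "travel": [0, 0, 0], "turn": 0}

```text
time: 15.3
ee_pos: [0.5514, 0.0718, 0.3129]
tcp_rot: [-179.9, -0.0, -95.2]
wrist_force: [0.6, 0.5, -0.9]
opening: 0.0429
```

```bash
python3 st.py; python3 look.py 9
```

```text
15.3 [0.5514 0.0718 0.3129] hand ang 170.46 C [0.5633 0.2012] F [ 0.6  0.5 -0.9] Ftan 0.52 Frad -0.56 Mz axis 0.02 T [-0.02 -0.02 -0.05] 0.0429
[0.5514 0.0718 0.3129] [-179.94   -0.    -95.24] [ 0.57  0.51 -0.91] [-0.025 -0.024 -0.051] 0.0429 15.3 [  7.4   4.9  -0.2  84.9  -0.  -77.3]
```

View pics/s9c.png

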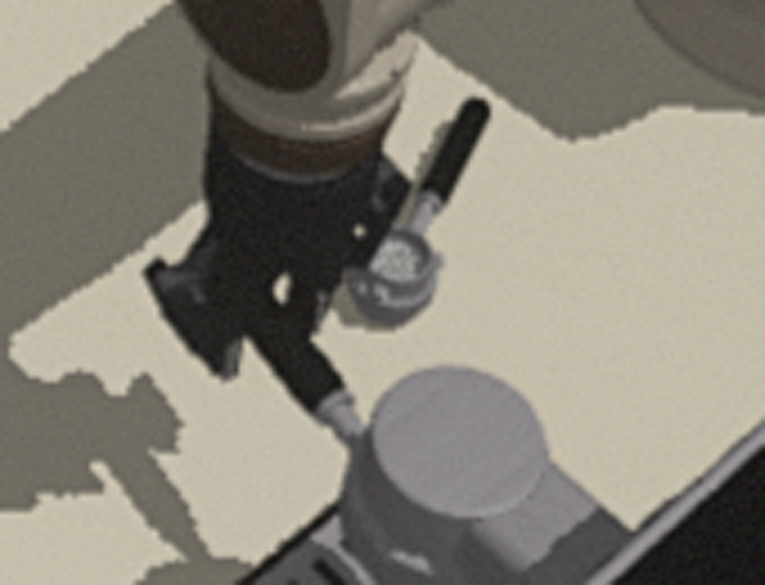

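Emit:
move_arm:
  commands:
    - {"claw": 0, "travel": [0, 0, 0.2], "turn": 0}
    - {"claw": -1, "travel": [0, 0, 0], "turn": 0}
    - {"claw": -1, "travel": [0, 0, 0], "turn": 0}
    - {"claw": -1, "travel": [0, 0, 0], "turn": 0}
    - {"claw": -1, "travel": [0, 0, 0], "turn": 0}
  squeeze: 40

```text
time: 15.82
ee_pos: [0.5507, 0.072, 0.3103]
tcp_rot: [179.9, -0.0, -95.2]
wrist_force: [-4.6, 0.7, 1.6]
opening: 0.0233
```

Emit:
move_arm:
  commands:
    - {"claw": -1, "travel": [0, 0, 0], "turn": 0}
    - {"claw": -1, "travel": [0, 0, 0], "turn": 0}

```text
time: 15.98
ee_pos: [0.5507, 0.072, 0.3103]
tcp_rot: [179.9, -0.0, -95.2]
wrist_force: [-4.8, 0.3, 2.3]
opening: 0.0235
```

```bash
python3 st.py
```

```text
15.98 [0.5507 0.072  0.3103] hand ang 170.5 C [0.5625 0.2014] F [-4.8  0.3  2.3] Ftan -4.85 Frad 0.16 Mz axis -0.50 T [0.11 0.87 0.13] 0.0235
```

Emit:
move_arm:
  commands:
    - {"claw": -1, "travel": [0, -0.16, 0], "turn": -0.7}
    - {"claw": -1, "travel": [0, 0, 0], "turn": 0}
    - {"claw": -1, "travel": [0, 0, 0], "turn": 0}

```text
time: 16.23
ee_pos: [0.5519, 0.0718, 0.3102]
tcp_rot: [179.8, 0.0, -94.5]
wrist_force: [-8.4, 1.5, 2.5]
opening: 0.0234
```

```bash
python3 st.py
```

```text
16.23 [0.5519 0.0718 0.3102] hand ang 171.17 C [0.5622 0.2014] F [-8.4  1.5  2.5] Ftan -8.47 Frad -0.83 Mz axis -1.37 T [ 0.28  1.44 -0.27] 0.0234
```

Emit:
move_arm:
  commands:
    - {"claw": -1, "travel": [0, -0.07, 0], "turn": -0.3}
    - {"claw": -1, "travel": [0, 0, 0], "turn": 0}
    - {"claw": -1, "travel": [0, 0, 0], "turn": 0}

```text
time: 16.48
ee_pos: [0.5524, 0.0718, 0.3101]
tcp_rot: [179.8, 0.0, -94.2]
wrist_force: [-10.7, 1.0, 2.5]
opening: 0.0235
```

```bash
python3 st.py; python3 look.py 10; python3 - <<'E'
from h import *
a=cv2.imread('pics/s9.png').astype(int);b=cv2.imread('pics/s10.png').astype(int)
# ferrule region between handle and bell: shift estimate
for f in('pics/s8.png','pics/s9.png','pics/s10.png'):
    im=cv2.imread(f).astype(float).mean(2)
    if f.endswith('s8.png'): ref=im[240:254,318:330]
    s,_=cv2.phaseCorrelate(np.ascontiguousarray(ref),np.ascontiguousarray(im[240:254,318:330]))
    print(f,np.round(s,2))
E
```

```text
16.48 [0.5524 0.0718 0.3101] hand ang 171.46 C [0.562  0.2015] F [-10.7   1.    2.5] Ftan -10.73 Frad -0.17 Mz axis -1.91 T [ 0.33  1.7  -0.52] 0.0235
[0.5524 0.0718 0.3101] [ 1.7977e+02  1.0000e-02 -9.4240e+01] [-10.69   0.96   2.49] [ 0.325  1.697 -0.517] 0.0235 16.4833 [  7.4   5.2  -0.1  84.9   0.1 -78.4]
pics/s8.png [0.  0.5]
pics/s9.png [0.31 0.7 ]
pics/s10.png [-0.22  0.93]
```

Emit:
move_arm:
  commands:
    - {"claw": -1, "travel": [0, 0.16, 0], "turn": 0.7}
    - {"claw": -1, "travel": [0, 0, 0], "turn": 0}
    - {"claw": -0.3, "travel": [0, 0, 0], "turn": 0}
    - {"claw": 0.2, "travel": [0, 0, 0], "turn": 0}
    - {"claw": 0.6, "travel": [0, 0, 0], "turn": 0}

```text
time: 17.0
ee_pos: [0.5521, 0.0718, 0.3105]
tcp_rot: [-180.0, -0.0, -94.9]
wrist_force: [-0.3, -0.5, -0.3]
opening: 0.053
```

Emit:
move_arm:
  commands:
    - {"claw": 1, "travel": [0, 0, 0], "turn": 0}
    - {"claw": 1, "travel": [0, 0, 0], "turn": 0}
    - {"claw": 1, "travel": [0, 0, 0], "turn": 0}
    - {"claw": 1, "travel": [0, 0, 0], "turn": 0}
    - {"claw": 1, "travel": [0, 0, 0], "turn": 0}

```text
time: 17.42
ee_pos: [0.552, 0.0718, 0.3105]
tcp_rot: [-180.0, 0.0, -94.9]
wrist_force: [-0.3, 0.2, -0.3]
opening: 0.0851
```

```bash
python3 st.py; python3 look.py 11
```

```text
17.42 [0.552  0.0718 0.3105] hand ang 170.78 C [0.5631 0.2013] F [-0.3  0.2 -0.3] Ftan -0.29 Frad -0.21 Mz axis -0.04 T [ 0.04 -0.01  0.  ] 0.0851
[0.552  0.0718 0.3105] [-180.      0.    -94.92] [-0.27  0.23 -0.3 ] [ 0.038 -0.007  0.   ] 0.0851 17.4167 [  7.4   5.   -0.3  84.7   0.  -77.7]
```

View pics/s11c.png

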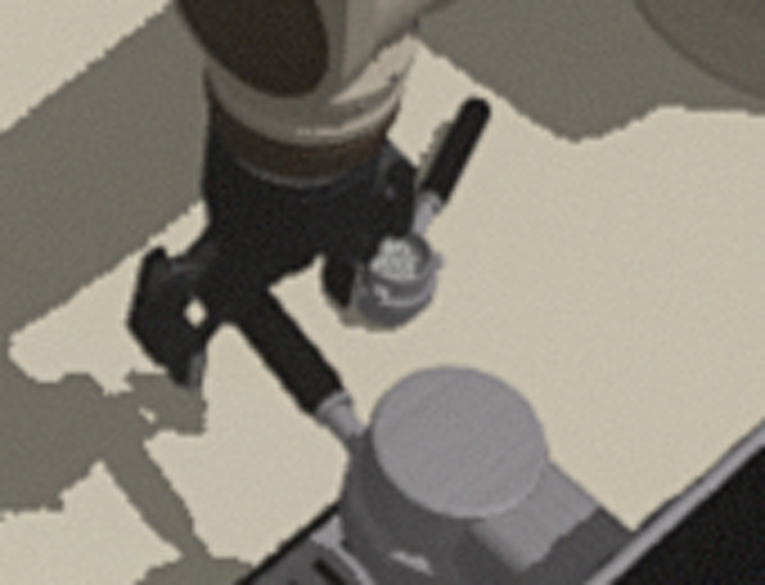

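Open, holder hangs in the group. Retreat straight up.

Emit:
move_arm:
  commands:
    - {"claw": 1, "travel": [0, 0, -1], "turn": 0}
    - {"claw": 1, "travel": [0, 0, -2], "turn": 0}
    - {"claw": 1, "travel": [0, 0, -3], "turn": 0}
    - {"claw": 1, "travel": [0, 0, -3], "turn": 0}
    - {"claw": 1, "travel": [0, 0, -2], "turn": 0}

```text
time: 17.93
ee_pos: [0.5516, 0.0718, 0.4242]
tcp_rot: [-179.8, 0.0, -94.9]
wrist_force: [1.3, 0.1, -0.2]
opening: 0.0852
```

```bash
python3 st.py;  python3 plan.py .40 -.05 .42 -95 7
```

```text
17.93 [0.5516 0.0718 0.4242] hand ang 170.78 C [0.5628 0.2013] F [ 1.3  0.1 -0.2] Ftan 1.26 Frad -0.24 Mz axis 0.19 T [-0.02  0.03  0.02] 0.0852
([1.92, 2.01, 0.06], np.float64(0.01))
([1.92, 2.01, 0.06], np.float64(0.01))
([1.92, 2.01, 0.06], np.float64(0.01))
([1.92, 2.01, 0.06], np.float64(0.01))
([1.92, 2.0, 0.06], np.float64(0.01))
([1.92, 2.01, 0.06], np.float64(0.01))
([1.92, 2.0, 0.06], np.float64(0.01))
17.9333 [0.5516 0.0718 0.4242] [-1.7983e+02  4.0000e-02 -9.4920e+01] [  7.4   6.2  13.6  97.2  -0.  -77.7] end [ 0.4  -0.05  0.42] -94.99
```

Emit:
move_arm:
  commands:
    - {"claw": 1, "travel": [2, 2, 0], "turn": 0}
    - {"claw": 1, "travel": [2, 2.5, 0], "turn": 0}
    - {"claw": 1, "travel": [2, 2.5, 0], "turn": 0}
    - {"claw": 1, "travel": [2, 2.5, 0], "turn": 0}
    - {"claw": 1, "travel": [2, 2.5, 0], "turn": 0}

```text
time: 18.35
ee_pos: [0.4224, -0.018, 0.4212]
tcp_rot: [-180.0, -0.0, -94.9]
wrist_force: [0.9, -1.0, 0.7]
opening: 0.0854
```

Emit:
move_arm:
  commands:
    - {"claw": 1, "travel": [0, 2, 0], "turn": 0}
    - {"claw": 1, "travel": [0, 1, 0], "turn": 0}
    - {"claw": 1, "travel": [0, 0, 0], "turn": 0}
    - {"claw": 1, "travel": [0, 0, 0], "turn": 0}

```text
time: 18.68
ee_pos: [0.3941, -0.0147, 0.4212]
tcp_rot: [-179.9, 0.0, -94.9]
wrist_force: [1.0, -0.0, 0.8]
opening: 0.0851
```

```bash
python3 look.py 12; python3 - <<'E'
from fit2 import *
a=cv2.imread('pics/t12.png');b=cv2.imread('pics/s12.png')
cv2.imwrite('pics/both12.png',np.hstack([cv2.resize(a,(400,300)),cv2.resize(b,(400,300))]))
crop(a,90,160,170,130,4.5,'pics/t12c.png')
E
```

```text
[ 0.3941 -0.0147  0.4212] [-1.7989e+02  1.0000e-02 -9.4900e+01] [ 1.   -0.04  0.81] [-0.01  -0.036  0.006] 0.0851 18.6833 [ -2.1 -15.7  -7.2  98.4   0.  -87.2]
```

View pics/both12.png

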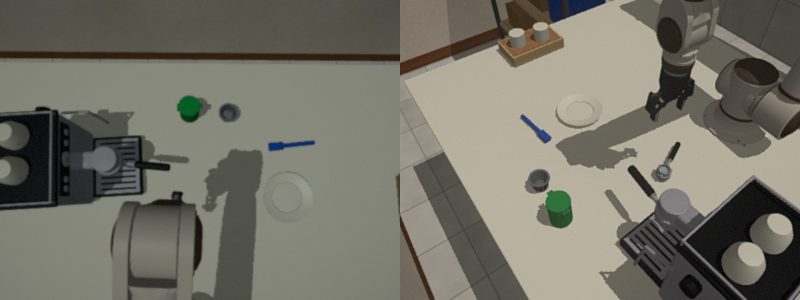

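View pics/t12c.png

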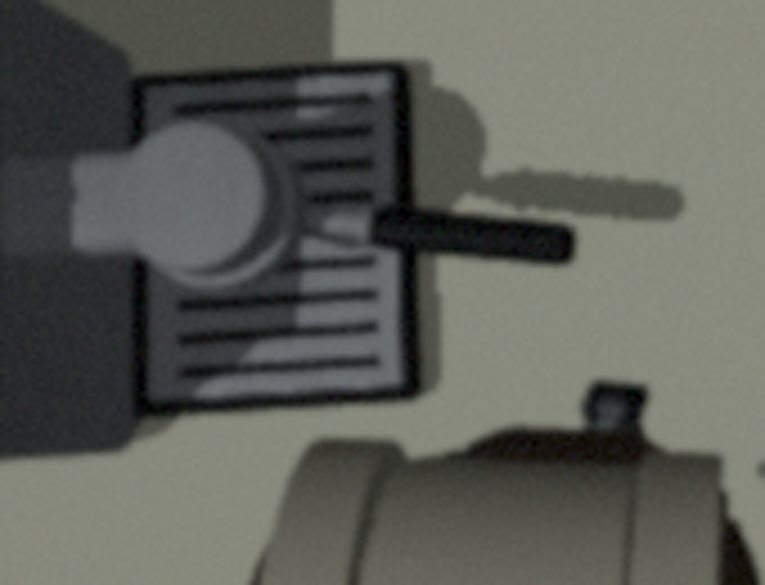

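View pics/s12c.png

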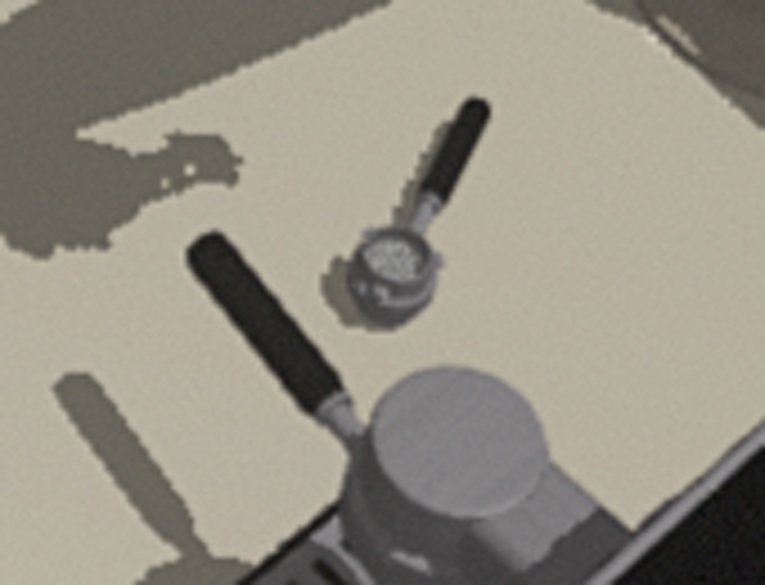

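```bash
python3 - <<'E'
from fit2 import *
a=cv2.imread('pics/t12.png');b=cv2.imread('pics/s12.png')
print(fit_handle('scene',b,(290,208,327,254),(.552,.07,-95),z=.156))
ra=fit_handle('top',a,(176,204,220,221),(.552,.07,-95),z=.156);print(ra)
E
```

```text
(array([ 5.49987327e-01,  7.31760774e-02, -9.50667301e+01]), np.float64(0.050129249761096235))
(array([ 5.50807782e-01,  7.53891789e-02, -9.65029499e+01]), np.float64(0.11434256432055613))
```

```bash
python3 -c "
from workcell import bot,status
print(status.get_obs()['time']); print(bot.job_done())"
```

```text
18.7833
the job is handed in; nothing more can be done
None
```

The filter holder is locked into the group and released, and I handed the job in at 18.8 s. I gripped the larger holder by its handle and entered the group at about 130 degrees. I pressed it lightly against the gasket (about 4 N at first contact) and twisted the handle right until it met the stops.

**Stops:** They came about 41 degrees after entry, with the handle at about 171 degrees. The turning moment climbed from about 0.5 to 1.35 N m within one degree there. To be sure, I let go, took a fresh, lighter grip and twisted again. The climb came at the same angle, up to 1.9 N m and 11 N at the handle, well under the damage limits of 3 N m and 23 N.

**Last checks:**
- The holder hangs level in the group by itself. The scene camera puts the handle at about 171 degrees; a poorer fit in the top view gave about 169.
- The gripper is open and clear of everything, and the other objects look where they were.

**Things that disagreed:**
- The gasket met the rim about 3 mm higher than I had worked out from the grasp, probably because the holder sat or tilted slightly in the jaws.
- I raised it slightly too far during the first part of the twist, with up to 10 N downward on the wrist including the holder's weight, then lowered it onto the ledges.
- I also shifted the arm sideways by up to about 1 mm at a time to relieve side loads of up to 8 N.

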